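# Return rinsed grinding balls to their bottle under the fume sash

### The job

The steel grinding balls have been rinsed in solvent and lie in the tall jars on the sloped rack. First start the extraction fan: slide the splash cover on the switch box aside, press the button under it, and slide the cover fully shut again. Then empty every jar that holds balls through the wide funnel into the bottle, pouring under the low sash of the fume enclosure without knocking the jar against the enclosure or upsetting the bottle, so that every ball is down in the bottle, and leave all three jars lying home in the rack.

Things in the scene. Friction and masses are not known exactly. Their poses are not given: they have to be found in the camera images.
- hood: bench-top fume enclosure, fixed: clear sides, top and sash, white back. Origin on the desk under the middle of the sash; +x into the enclosure, +y to its left. Inside 280 mm wide, 225 mm deep behind the sash, 300 mm high, duct collar on top; white floor 6 mm thick, from 25 mm in front of the sash. The front is open from the floor to the sash's lower edge, 215 mm above the desk
- sash_edge (a point): middle of the lower edge of the sash, 215 mm above the desk; the edge runs along the hood's y. Above it the sash is a fixed upright pane up to 300 mm. Two black pulls stand 16 mm out in front of its edge bar, 85 mm left and right of the middle
- bottle: squat amber bottle, loose, 0.5 kg, 70 mm wide, with a wide white funnel screwed on (one piece, 112 mm high). Stands on the hood's floor behind the sash, left or right of the middle. Origin at the centre of its underside. Funnel mouth 110 mm wide outside, 3 mm wall, upright for the top 12 mm, then a cone to a throat of 39 mm bore at z = 66 mm; chamber 64 mm wide below z = 50 mm
- rack: wire rack of steel rods, fixed, 250 mm wide, three sloped places side by side, 85 mm apart along its y. Origin on the desk under its middle; +x points uphill (away from the robot). A jar lies on two 8 mm rods 29 mm apart, rising at 16 degrees, its foot against a cross rod at the low end, nearer the robot
- slot0 (a point): right-hand (rack y = -85 mm) place of the rack: where the centre of a jar's foot lies when the jar is home, 138 mm above the desk. The mouth of a jar that is home lies 192 mm uphill (rack x) from it and 193 mm above the desk
- slot1 (a point): middle (rack y = 0) place of the rack: where the centre of a jar's foot lies when the jar is home, 138 mm above the desk. The mouth of a jar that is home lies 192 mm uphill (rack x) from it and 193 mm above the desk
- slot2 (a point): left-hand (rack y = +85 mm) place of the rack: where the centre of a jar's foot lies when the jar is home, 138 mm above the desk. The mouth of a jar that is home lies 192 mm uphill (rack x) from it and 193 mm above the desk
- jar0: tall clear plastic jar, open, 42 mm diameter, 200 mm long, 3 mm walls, 90 g, with a 44 mm wide bead on the last 6 mm at the mouth; the jars are alike, this one starts in slot0, mouth uphill. Origin at the centre of its foot, z along its axis to the mouth. Holds 0, 1 or 2 balls
- jar0_mouth (a point): centre of that jar's mouth, 200 mm from the foot
- jar1: tall clear plastic jar, open, 42 mm diameter, 200 mm long, 3 mm walls, 90 g, with a 44 mm wide bead on the last 6 mm at the mouth; the jars are alike, this one starts in slot1, mouth uphill. Origin at the centre of its foot, z along its axis to the mouth. Holds 0, 1 or 2 balls
- jar1_mouth (a point): centre of that jar's mouth, 200 mm from the foot
- jar2: tall clear plastic jar, open, 42 mm diameter, 200 mm long, 3 mm walls, 90 g, with a 44 mm wide bead on the last 6 mm at the mouth; the jars are alike, this one starts in slot2, mouth uphill. Origin at the centre of its foot, z along its axis to the mouth. Holds 0, 1 or 2 balls
- jar2_mouth (a point): centre of that jar's mouth, 200 mm from the foot
- ball0: steel grinding ball, 15 mm diameter, 14 g; rolls out once its jar slopes some 8 to 14 degrees mouth-down; starts at the bottom of jar0 when it is there at all. Origin at its centre
- ball1: steel grinding ball, 15 mm diameter, 14 g; rolls out once its jar slopes some 8 to 14 degrees mouth-down; starts at the bottom of jar0 when it is there at all. Origin at its centre
- ball2: steel grinding ball, 15 mm diameter, 14 g; rolls out once its jar slopes some 8 to 14 degrees mouth-down; starts at the bottom of jar1 when it is there at all. Origin at its centre
- ball3: steel grinding ball, 15 mm diameter, 14 g; rolls out once its jar slopes some 8 to 14 degrees mouth-down; starts at the bottom of jar1 when it is there at all. Origin at its centre
- ball4: steel grinding ball, 15 mm diameter, 14 g; rolls out once its jar slopes some 8 to 14 degrees mouth-down; starts at the bottom of jar2 when it is there at all. Origin at its centre
- ball5: steel grinding ball, 15 mm diameter, 14 g; rolls out once its jar slopes some 8 to 14 degrees mouth-down; starts at the bottom of jar2 when it is there at all. Origin at its centre
- switch_box: grey fan switch box, fixed, 84 x 134 mm, top at 38 mm. Origin at the centre of its underside; y along its length. The fan button lies under the cover at y = +31 mm; the cover slides towards -y between two 10 mm high guide rails 63 mm apart
- cover (a joint): position of the grey sliding splash cover (62 x 62 mm plate): 0 = shut, over the button; 0.062 m = fully open; slides along the box's -y and stays where it is left, about 1.2 N of friction
- cover_tab (a point): top of the upright finger tab on the cover: 26 mm (along the box's x) x 12 mm (along y, the sliding direction), standing 19 mm above the plate. Tab top is 69 mm above the desk
- fan_button (a joint): how far the fan button is pressed: 0 = up, 0.005 m = fully down; springs back; about 4 N to press fully
- button_top (a point): centre of the top of the round black fan button, 25 mm diameter, pressed straight down; at rest 45.5 mm above the desk, just under the cover
Mind the look-alikes: they are no part of the job. What is shaped like the jar2 but blue is not meant.

How it is judged:
By the outcome, as a careful person would: the job done as asked, in the order asked, and still so for the second after the job is handed in, with the robot touching nothing.
Of ball0, ball1, ball2, ball3, ball4, ball5 only 3 to 5 are there at a start; the rules pass over those that are not, and their reading is None.
At some moment in a run one of bottle may be knocked a few centimetres aside while the robot is not near it.
It also fails if it takes over 210 s, if anything falls off the work surface, if the arm or the gripper's body presses on something with over 40 N, if the wrist force passes 120 N, or if a joint passes its speed limit or range.

### The arm

A 6-joint arm with a two-finger parallel gripper is mounted at the origin on a cart in front of the work surface, level with it; the furniture and walls round the work are solid. World frame = base frame: x ahead of the robot, y to its left, z up, the work surface at z = 0. Lengths are in m, angles in rad, forces in N, time in s.
With the tool pointing down it reaches from about 0.375 to 0.9 m from the base axis. Payload 3.1 kg.
Tool frame: the origin (TCP) lies between the finger pads; the fingertips stand 8 mm ahead of it and the grasp point (between the pads) lies 11 mm behind it; z points along the fingers, y is the line along which they close (so a half turn about z gives the same grasp; the last joint's range is limited). The gripper opens to 87 mm and grips with 3 to 60 N. Pads are 19 mm wide; open, the fingers measure 117 mm over their backs; the gripper's body (75 mm by 190 mm) begins 51 mm behind the grasp point.
Start: joints at [-1.329, 0.527, 1.433, -0, 1.181, -0.178], TCP at [0.255, -0.571, 0.198] pointing down, gripper open.
Joint ranges: [-3.08, 3.08], [-0.75, 2.2], [0.22, 2.44], [-1.43, 4.57], [0, 2.65], [-2.85, 2.85]. Speed limits (rad/s): [2.79, 2.79, 3.14, 3.14, 3.14, 3.14].

### API

Orientations are given as a unit quaternion [x, y, z, w].
In Python, from rig import robot, vision, job gives the robot as it stands.
- The arm moves only by the shell command python3 -m handwheel 'ROWS' [OPENING] [FORCE]. ROWS is JSON, a list of rows, each a list of 4 numbers: the shift along the tool's x, y, z as a fraction of full scale, then the turn about the tool's z as a fraction of full scale. A call has 1 to 20 rows; each row is the pose to reach, as a shift and turn from the pose commanded when the call began, along the tool's axes at that moment, turning the shorter way round; what a row does not reach only later rows make up. Full scale, the value 1, is 300 mm for a shift and 2 pi rad for a turn. A row lasts 1/12 s, in which the tool goes at most 41.7 mm and 7.16 degrees, less where a joint would pass 70% of its speed; a pose out of reach is approached as far as the arm can. A call with a number of a shift or a turn outside -1 to 1 is refused whole. A call with a gripper value outside its range is refused whole. OPENING is the opening in per cent of the stroke, from 0 (shut) to 100 (fully open), set as the call begins (- or left out, the last holds). The fingers move at their own pace and stop on an object; FORCE is the grip in N (left out, the last holds). Time passes only in rows, so rows that repeat a pose let the fingers close. It gives the time, the measured TCP pose, the force, the opening and the grip force at its end, in the units of the state.
- robot.get_obs(): the state, without advancing time (a new reading comes with each control period).
- vision.camera(name): name is "scene" or "top" or "wrist"; returns a dict with "frame" (420x560x3 uint8, red, green, blue), "K" (3x3 intrinsics, pixels), "cam_to_world" (4x4, takes a point from camera to world coordinates); the wrist camera has in their place "hand_eye" (4x4, takes a point from camera to tool coordinates, whose origin is the TCP and whose axes are the flange's). Camera axes: x right, y down, z forward; pixel columns grow to the right and rows downward; lengths in m; the calibration is good to about 2 mm. The wrist camera is an equidistant fisheye: a pixel r from the principal point sees the ray r / f radians off the axis. A picture is of the moment at which its call begins: read the wrist's pose just before it. There is no depth.
- job.hand_in(): hands the job in; it is judged then, once.
Trained networks look in the newest picture that a camera, given by its name, has taken for a name from the list of things; names that differ only in an ending like _2 or _b are one class to them, and where a whole thing is asked for, a point or a joint stands for the part that bears it (a point fixed in the world has none). Each returns a list of dicts, best first, with "conf" (0 to 1); they miss things now and then, are a little off and sometimes report something else, mostly with a low value. They report only what shows in the picture. A call takes as long as a camera call. They do not tell look-alikes from the thing itself.
- vision.look_for(camera, label): "point" ([row, column] in pixels, amid what is visible of it).
- vision.outline_of(camera, label): "mask" (420x560 bool, what is visible of it) and "point" ([row, column] in pixels, amid what is visible of it).
The state is a dict: "time": time; "q": joint angles; "joint_velocities": joint speeds; "joint_torque": joint torques, N m; "position": TCP position; "tool_rot": TCP orientation; "ft_force": force on the tool from outside, world axes, zero at the start; "moment": the same for the moment, N m; "grip_width": finger opening in m; "grip_force": force on a finger pad.
Only numpy, scipy, OpenCV 4.12 (cv2) and the standard library are available. Lean on these libraries where they do the work, as an engineer would, in place of code of your own. Each camera call takes 0.05 s, during which the arm holds its last target. There are 200 camera calls.

## Working session

There is one attempt and no reset: what is moved stays moved. The work goes in short steps, Python scripts to look and compute and a shell command to move; the robot and the scene stay as the last step left them, time stands still between calls to the robot, and variables do not carry over. Pictures are saved under pics/ and viewed, at most 14 in all, crops included, and the job is handed in when it is done.

```bash
ls; mkdir -p pics; cat > h.py <<'E'
import numpy as np, cv2, sys
from scipy.spatial.transform import Rotation as R
from rig import robot, vision, job
def pose():
    o=robot.get_obs(); return np.array(o["position"]),R.from_quat(o["tool_rot"]).as_matrix(),o
def save(n,f): cv2.imwrite(f"pics/{n}.png",f[:,:,::-1])
def onplane(c,rc,z):
    K,T=c["K"],np.array(c["cam_to_world"]); d=T[:3,:3]@np.linalg.solve(K,[rc[1],rc[0],1.]); o=T[:3,3]
    return o+d*(z-o[2])/d[2]
def proj(c,p):
    T=np.array(c["cam_to_world"]); q=np.array(c["K"])@(T[:3,:3].T@(np.array(p)-T[:3,3])); return q[[1,0]]/q[2]
def tri(obs):
    "obs: list of (cam,rc)"
    A=np.zeros((3,3));b=np.zeros(3)
    for c,rc in obs:
        T=np.array(c["cam_to_world"]); d=T[:3,:3]@np.linalg.solve(c["K"],[rc[1],rc[0],1.]); d/=np.linalg.norm(d)
        P=np.eye(3)-np.outer(d,d);A+=P;b+=P@T[:3,3]
    return np.linalg.solve(A,b)
def go(p,yaw=None):
    "fractions for TCP target p and tool-y-axis world direction yaw (deg, mod 180)"
    q,M,o=pose(); d=M.T@(np.array(p)-q)/0.3; t=0
    if yaw is not None:
        cur=np.degrees(np.arctan2(M[1,1],M[0,1])); e=(yaw-cur+90)%180-90; t=-e/360
    print("row",d.round(4),"turn",round(t,4),"min rows",int(np.ceil(max(np.abs(d).max()*300/41.7,abs(t)*360/7.16))))
E
python3 - <<'E'
from h import *
p,M,o=pose(); print(p,M.round(3),o["q"],o["time"])
for n in("scene","top","wrist"):
    c=vision.camera(n); save(n+"0",c["frame"]); print(n,c["K"]); print(np.array(c.get("cam_to_world",c.get("hand_eye"))).round(3))
    for l in("hood","sash_edge","bottle","rack","jar0","switch_box","cover_tab","button_top","ball0"):
        try: print(l,[(np.round(r["point"]).astype(int).tolist(),round(r["conf"],2)) for r in vision.look_for(n,l)])
        except Exception as e: print(l,e)
E
```

```text
pics
[ 0.25455716 -0.56994989  0.19745964] [[ 0.913  0.408 -0.001]
 [ 0.408 -0.913  0.002]
 [ 0.    -0.002 -1.   ]] [-1.32953410e+00  5.28485202e-01  1.43390345e+00  2.36034606e-05
  1.18139807e+00 -1.78501488e-01] 0.0
scene [[470.44668771   0.         280.90181324]
 [  0.         470.44668771 197.64482429]
 [  0.           0.           1.        ]]
[[-0.483 -0.471  0.738 -0.907]
 [-0.875  0.253 -0.412  0.887]
 [ 0.007 -0.845 -0.534  1.144]
 [ 0.     0.     0.     1.   ]]
hood [([157, 395], 0.57)]
sash_edge [([154, 393], 0.72), ([224, 216], 0.61)]
bottle [([213, 208], 0.73), ([169, 378], 0.72)]
rack [([228, 220], 0.79), ([196, 235], 0.23)]
jar0 [([215, 208], 0.77), ([273, 155], 0.76), ([202, 224], 0.69), ([196, 234], 0.56)]
switch_box []
cover_tab [([204, 223], 0.57)]
button_top [([226, 217], 0.69)]
ball0 []
top [[391.00979152   0.         279.53059565]
 [  0.         391.00979152 211.42264159]
 [  0.           0.           1.        ]]
[[ 0.015 -0.983  0.184  0.204]
 [-1.    -0.016 -0.007  0.107]
 [ 0.01  -0.184 -0.983  1.632]
 [ 0.     0.     0.     1.   ]]
hood [([186, 421], 0.63)]
sash_edge []
bottle [([211, 404], 0.55)]
rack [([199, 246], 0.88)]
jar0 [([204, 216], 0.9), ([212, 194], 0.83), ([230, 144], 0.69)]
switch_box [([231, 362], 0.86)]
cover_tab [([230, 354], 0.46)]
button_top [([194, 236], 0.71), ([210, 195], 0.3)]
ball0 []
wrist [[325.1922621    0.         281.78216154]
 [  0.         325.1922621  208.38690239]
 [  0.           0.           1.        ]]
[[-0.001 -0.97  -0.245  0.066]
 [ 1.    -0.001 -0.001  0.   ]
 [ 0.001 -0.245  0.97  -0.186]
 [ 0.     0.     0.     1.   ]]
hood [([14, 268], 0.69)]
sash_edge [([12, 271], 0.78)]
bottle []
rack []
jar0 []
switch_box [([11, 111], 0.62)]
cover_tab []
button_top []
ball0 []
```

```bash
cd pics; python3 -c "
import cv2,numpy as np
t=cv2.imread('top0.png');s=cv2.imread('scene0.png')
cv2.imwrite('top0c.png',cv2.resize(t[130:310,110:510],None,fx=2,fy=2,interpolation=2))
cv2.imwrite('sc0c.png',cv2.resize(s[60:360,120:520],None,fx=2,fy=2,interpolation=2))"
```

```text
(no output)
```

View pics/top0c.png

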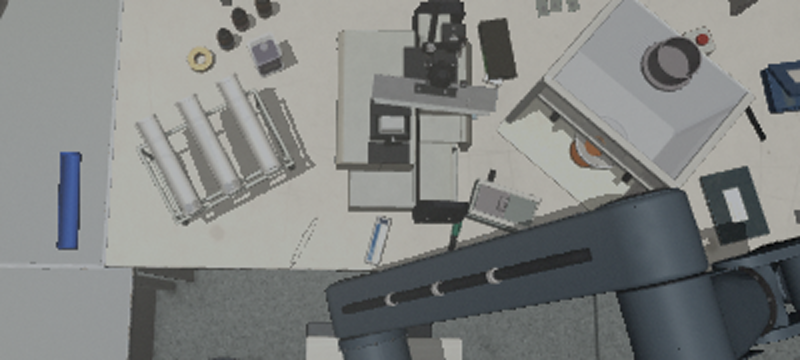

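View pics/sc0c.png

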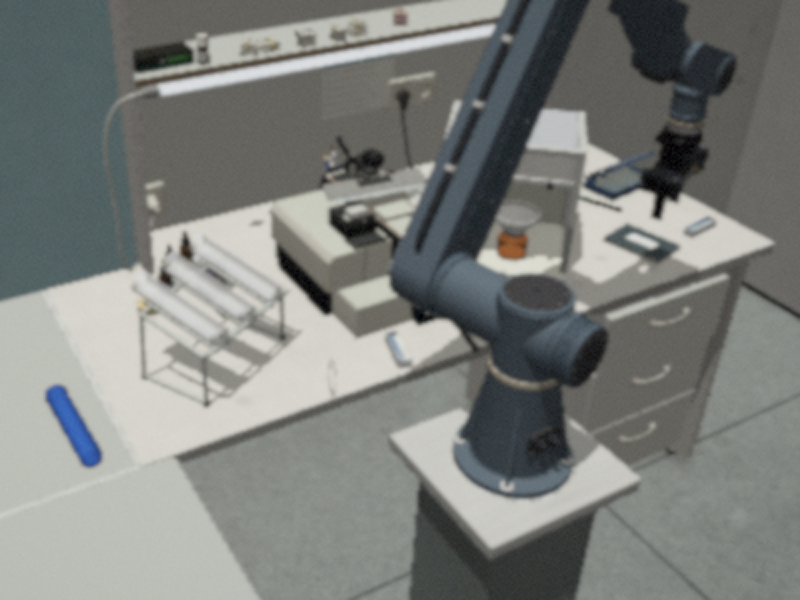

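```bash
cat >> h.py <<'E'
def wray(c,rc,P,M):
    "fisheye wrist ray -> origin, dir world"
    K=c["K"];u=np.array([rc[1]-K[0,2],rc[0]-K[1,2]]);r=np.linalg.norm(u);th=r/K[0,0]
    d=np.r_[u/max(r,1e-9)*np.sin(th),np.cos(th)];H=np.array(c["hand_eye"])
    return P+M@H[:3,3], M@H[:3,:3]@d
def wplane(c,rc,z,P,M):
    o,d=wray(c,rc,P,M); return o+d*(z-o[2])/d[2]
def wproj(c,p,P,M):
    H=np.array(c["hand_eye"]);q=H[:3,:3].T@(M.T@(np.array(p)-P)-H[:3,3]);r=np.hypot(q[0],q[1]);th=np.arctan2(r,q[2])
    return np.array([c["K"][1,2]+c["K"][0,0]*th*q[1]/r,c["K"][0,2]+c["K"][0,0]*th*q[0]/r])
E
python3 - <<'E'
from h import *
c=vision.camera("top")
for n,rc,z in(("box",(231,362),.04),("tab",(230,354),.069),("bottle",(211,404),.06),("hood",(186,421),.2),("rack",(199,246),.15)): print(n,onplane(c,rc,z).round(3))
s=vision.camera("scene")
for l in("jar0","rack"):
  for r in vision.outline_of("top",l):
    m=np.argwhere(r["mask"]).astype(np.float32); rect=cv2.minAreaRect(m); ctr,sz,a=rect
    b=cv2.boxPoints(rect); print(l,round(r["conf"],2),np.round(ctr),np.round(sz),np.round(a),[onplane(c,x,.165).round(3).tolist() for x in b])
x=onplane(c,(231,362),.04); go([x[0]-.03,x[1],.35],0)
E
```

```text
box [ 0.425 -0.244  0.04 ]
tab [ 0.425 -0.205  0.069]
bottle [ 0.508 -0.414  0.06 ]
hood [ 0.579 -0.437  0.2  ]
rack [0.528 0.228 0.15 ]
jar0 0.97 [212. 194.] [53. 11.] 28.0 [[0.571, 0.456, 0.165], [0.549, 0.493, 0.165], [0.371, 0.388, 0.165], [0.391, 0.351, 0.165]]
jar0 0.69 [230. 144.] [11. 48.] 88.0 [[0.492, 0.631, 0.165], [0.308, 0.622, 0.165], [0.307, 0.582, 0.165], [0.491, 0.59, 0.165]]
jar0 0.64 [202. 215.] [52. 11.] 27.0 [[0.613, 0.376, 0.165], [0.593, 0.414, 0.165], [0.412, 0.316, 0.165], [0.431, 0.279, 0.165]]
jar0 0.56 [192. 234.] [53. 12.] 28.0 [[0.656, 0.304, 0.165], [0.632, 0.344, 0.165], [0.45, 0.24, 0.165], [0.472, 0.201, 0.165]]
jar0 0.39 [231. 356.] [16. 13.] 72.0 [[0.443, -0.173, 0.165], [0.394, -0.156, 0.165], [0.376, -0.213, 0.165], [0.424, -0.23, 0.165]]
jar0 0.23 [233. 360.] [35. 24.] 63.0 [[0.47, -0.173, 0.165], [0.387, -0.13, 0.165], [0.33, -0.247, 0.165], [0.412, -0.29, 0.165]]
rack 0.92 [208. 218.] [45. 68.] 27.0 [[0.629, 0.262, 0.165], [0.501, 0.488, 0.165], [0.349, 0.401, 0.165], [0.472, 0.177, 0.165]]
row [ 0.8722 -0.8033 -0.5052] turn -0.1832 min rows 10
```

```bash
python3 - <<'E'
from h import *
go([.28,-.38,.35],0); go([.36,-.244,.35],0)
E
```

```text
row [ 0.336  -0.5462 -0.5052] turn -0.1832 min rows 10
row [ 0.7642 -0.8515 -0.5052] turn -0.1832 min rows 10
```

```bash
python3 -m handwheel '[[0.1,-0.1,-0.1,-0.02],[0.2,-0.2,-0.2,-0.04],[0.3,-0.3,-0.3,-0.06],[0.33,-0.42,-0.4,-0.08],[0.34,-0.5,-0.5,-0.1],[0.34,-0.55,-0.505,-0.12],[0.44,-0.65,-0.505,-0.14],[0.54,-0.74,-0.505,-0.16],[0.65,-0.8,-0.505,-0.18],[0.76,-0.85,-0.505,-0.183],[0.76,-0.85,-0.505,-0.183],[0.76,-0.85,-0.505,-0.183],[0.76,-0.85,-0.505,-0.183]]'
python3 - <<'E'
from h import *
P,M,o=pose(); print(P,M.round(3).tolist(),o["q"])
c=vision.camera("wrist"); save("w1",c["frame"])
for l in("switch_box","cover_tab","button_top","sash_edge","bottle","hood"):
  print(l,[(np.round(r["point"]).astype(int).tolist(),round(r["conf"],2)) for r in vision.look_for("wrist",l)])
E
```

```text
time: 2.78
position: [0.3589, -0.2452, 0.3501]
tool_rot: [0.707, 0.707, -0.0, 0.0]
ft_force: [-0.3, -1.4, 0.3]
grip_width: 0.087
grip_force: 0.0
[ 0.35893456 -0.24520956  0.35008876] [[0.001, 1.0, -0.0], [1.0, -0.001, -0.001], [-0.001, -0.0, -1.0]] [-8.56918794e-01  9.20955982e-02  1.65234029e+00 -8.09346723e-04
  1.39660107e+00 -8.56116882e-01]
switch_box [([166, 317], 0.88)]
cover_tab [([155, 324], 0.62)]
button_top []
sash_edge [([225, 409], 0.91)]
bottle [([303, 367], 0.64)]
hood [([226, 408], 0.9)]
```

View pics/w1.png

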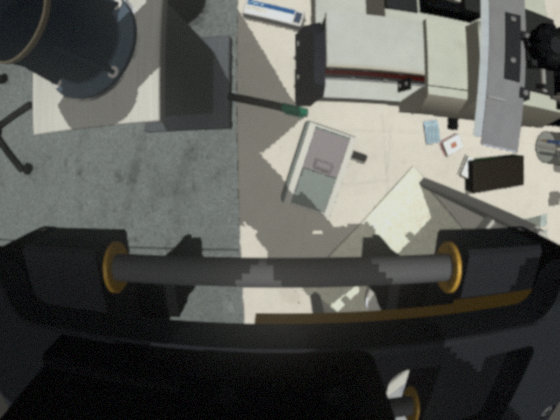

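```bash
python3 - <<'E'
from h import *
P,M,o=pose(); c=vision.camera("wrist"); f=c["frame"]
for l,z in(("switch_box",.038),("cover_tab",.05)):
  for r in vision.outline_of("wrist",l)[:2]:
    m=np.argwhere(r["mask"]); q=np.array([wplane(c,x,z,P,M)[:2] for x in m],np.float32)
    rect=cv2.minAreaRect(q*1000); print(l,r["conf"],len(m),rect, cv2.boxPoints(rect).round().tolist())
cv2.imwrite("pics/w1c.png",cv2.resize(f[105:225,270:380],None,fx=5,fy=5,interpolation=2)[:,:,::-1])
E
```

```text
switch_box 0.69 4681 ((424.8085632324219, -246.56906127929688), (136.5204315185547, 109.50347900390625), 71.70088195800781) [[351.0, -294.0], [455.0, -329.0], [498.0, -199.0], [394.0, -165.0]]
cover_tab 0.84 1415 ((423.6373596191406, -215.89190673828125), (61.13618469238281, 54.15142822265625), 72.4757080078125) [[389.0, -237.0], [440.0, -253.0], [459.0, -195.0], [407.0, -179.0]]
```

View pics/w1c.png

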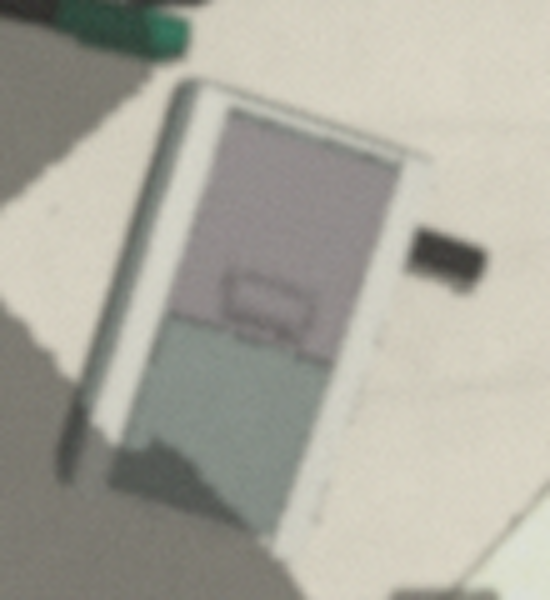

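```bash
python3 - <<'E'
from h import *
P,M,o=pose(); c=vision.camera("wrist")
f=lambda x,y,z: wplane(c,(105+y/5,270+x/5),z,P,M)[:2]
C=[f(*a,.05) for a in((228,110),(402,160),(330,362),(170,318))]
print(np.round(C,4), "ctr",np.mean(C,0))
a=C[0]-C[3];b=C[1]-C[2]; print(np.degrees(np.arctan2(a[1],a[0])),np.degrees(np.arctan2(b[1],b[0])),np.linalg.norm(a),np.linalg.norm(b),np.linalg.norm(C[1]-C[0]),np.linalg.norm(C[3]-C[2]))
T=[f(*a,.069) for a in((228,270),(312,295),(305,338),(225,315))]; print(np.round(T,4),np.mean(T,0))
d=C[1]-C[0];print(np.degrees(np.arctan2(d[1],d[0]))+90); d=C[2]-C[3];print(np.degrees(np.arctan2(d[1],d[0]))+90)
E
```

```text
[[ 0.4081 -0.1771]
 [ 0.4611 -0.1911]
 [ 0.4402 -0.2531]
 [ 0.3911 -0.2399]] ctr [ 0.42513951 -0.21526633]
74.85757421106669 71.38913668517974 0.06502357315659134 0.06543348619437624 0.05481203213969584 0.05085226853963482
[[ 0.4065 -0.2234]
 [ 0.4312 -0.2305]
 [ 0.4294 -0.2432]
 [ 0.4058 -0.2366]] [ 0.41825739 -0.23341319]
75.23174744607311
74.93407048242874
```

```bash
python3 - <<'E'
from h import *
go([.4183,-.2334,.13],74.5)
E
```

```text
row [0.0395 0.1981 0.7329] turn -0.2072 min rows 11
```

```bash
python3 -m handwheel '[[0.01,0.02,0.08,-0.018],[0.015,0.05,0.16,-0.037],[0.02,0.08,0.25,-0.056],[0.03,0.11,0.33,-0.075],[0.04,0.14,0.42,-0.094],[0.04,0.17,0.5,-0.112],[0.04,0.198,0.58,-0.131],[0.04,0.198,0.65,-0.15],[0.04,0.198,0.71,-0.17],[0.04,0.198,0.733,-0.188],[0.04,0.198,0.733,-0.207],[0.04,0.198,0.733,-0.207],[0.04,0.198,0.733,-0.207]]' 40 15
python3 - <<'E'
from h import *
P,M,o=pose(); c=vision.camera("wrist"); f=c["frame"]
print(P,o["q"]); print([(r["point"],r["conf"]) for r in vision.look_for("wrist","cover_tab")], wproj(c,[.4183,-.2334,.069],P,M))
save("w2",f); go([.4183,-.2334,.064],74.5)
E
```

```text
time: 4.42
position: [0.4187, -0.2332, 0.13]
tool_rot: [0.137, 0.991, -0.0, 0.0]
ft_force: [0.3, 0.3, -0.2]
grip_width: 0.0348
grip_force: 0.0
[ 0.41870079 -0.23318863  0.13000475] [-7.41920391e-01  4.40583571e-01  1.86134332e+00  7.31370049e-05
  8.39498629e-01 -2.03832685e+00]
[([206.1, 300.6], 0.84)] [213.76898141 282.20658447]
row [ 0.0017 -0.0007  0.2213] turn -0.0005 min rows 2
```

View pics/w2.png

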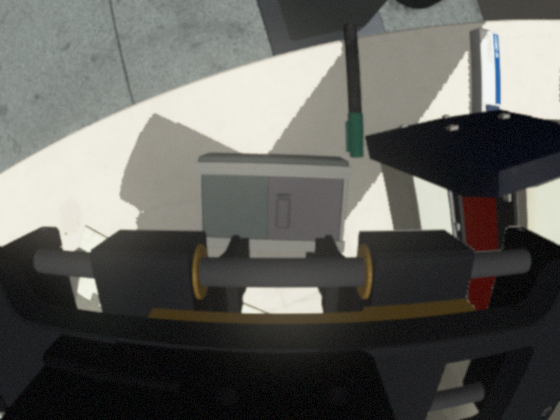

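```bash
python3 -m handwheel '[[0,0,0.1,0],[0,0,0.18,0],[0,0,0.221,0],[0,0,0.221,0],[0,0,0.221,0]]'
python3 -m handwheel '[[0,0,0,0],[0,0,0,0],[0,0,0,0],[0,0,0,0],[0,0,0,0]]' 0 10
python3 -m handwheel '[[0,-0.03,0,0],[0,-0.07,0,0],[0,-0.11,0,0],[0,-0.15,0,0],[0,-0.18,0,0],[0,-0.2,0,0],[0,-0.208,0,0],[0,-0.21,0,0],[0,-0.21,0,0]]'
```

```text
time: 4.93
position: [0.4184, -0.233, 0.0637]
tool_rot: [0.136, 0.991, 0.0, -0.0]
ft_force: [1.0, 0.2, 0.4]
grip_width: 0.0345
grip_force: 0.0
time: 5.35
position: [0.4188, -0.2333, 0.0644]
tool_rot: [0.135, 0.991, -0.0, 0.001]
ft_force: [0.1, -0.0, 0.2]
grip_width: 0.0093
grip_force: 0.0
time: 6.1
position: [0.4013, -0.2935, 0.0636]
tool_rot: [0.135, 0.991, 0.0, -0.0]
ft_force: [-0.1, -0.7, 0.6]
grip_width: 0.0005
grip_force: 0.0
```

```bash
python3 -m handwheel '[[0,0,-0.1,0],[0,0,-0.2,0],[0,0,-0.3,0],[0,0,-0.3,0]]' 40
python3 - <<'E'
from h import *
P,M,o=pose(); c=vision.camera("wrist"); f=c["frame"]
print(P,[(r["point"],r["conf"]) for r in vision.look_for("wrist","cover_tab")])
cv2.imwrite("pics/w3c.png",cv2.resize(f[120:270,160:440],None,fx=2.8,fy=2.8,interpolation=2)[:,:,::-1])
E
```

```text
time: 6.43
position: [0.4043, -0.2957, 0.1586]
tool_rot: [0.135, 0.991, -0.003, 0.004]
ft_force: [-0.1, -1.2, 0.1]
grip_width: 0.0197
grip_force: 0.0
[ 0.40429273 -0.29574945  0.15860797] [([196.6, 367.9], 0.58)]
```

View pics/w3c.png

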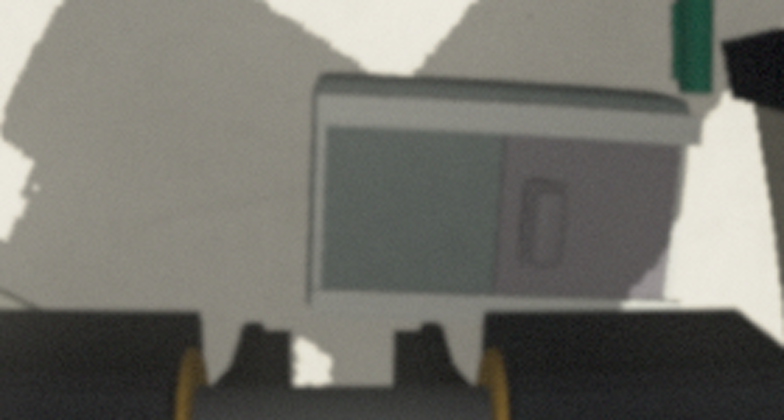

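```bash
python3 -m handwheel '[[0,0,0,0],[0,0,0,0],[0,0,0,0],[0,0,0,0]]' 40
python3 - <<'E'
from h import *
P,M,o=pose(); c=vision.camera("wrist"); f=c["frame"]; c0=cv2.imread("pics/w2.png")
print(P,M.round(3).tolist(),wproj(c,[.4183,-.2334,.069],P,M),wproj(c,P,P,M))
for z in(.05,.069): print([(r["point"],r["conf"],wplane(c,r["point"],z,P,M)) for r in vision.look_for("wrist","cover_tab")])
cv2.imwrite("pics/w4c.png",cv2.resize(f[120:320,160:440],None,fx=2.8,fy=2.8,interpolation=2)[:,:,::-1])
t=vision.camera("top"); cv2.imwrite("pics/t4c.png",cv2.resize(t["frame"][190:270,320:420],None,fx=6,fy=6,interpolation=2)[:,:,::-1])
for r in vision.outline_of("top","switch_box"):
    print(r["conf"],cv2.minAreaRect(np.array([onplane(t,x,.04)[:2] for x in np.argwhere(r["mask"])],np.float32)*1000))
E
```

```text
time: 6.87
position: [0.401, -0.293, 0.1527]
tool_rot: [0.135, 0.991, 0.001, -0.001]
ft_force: [0.2, -0.6, 0.2]
grip_width: 0.0349
grip_force: 0.0
[ 0.40103596 -0.29303134  0.15265594] [[-0.963, 0.268, -0.002], [0.268, 0.963, 0.002], [0.002, 0.001, -1.0]] [208.11658289 353.75418579] [240.28438451 282.84862633]
[([203.3, 365.1], 0.83, array([ 0.42244826, -0.21881889,  0.05      ]))]
[([203.3, 365.1], 0.83, array([ 0.41683747, -0.22258596,  0.069     ]))]
```

View pics/w4c.png

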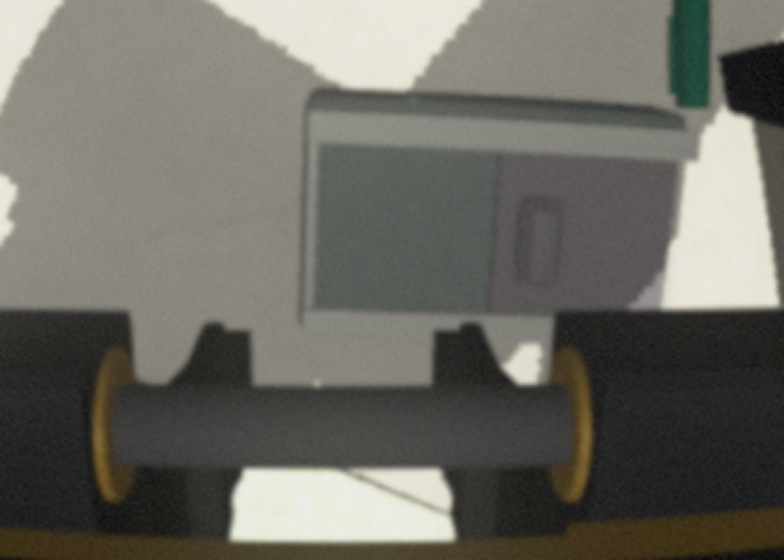

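View pics/t4c.png

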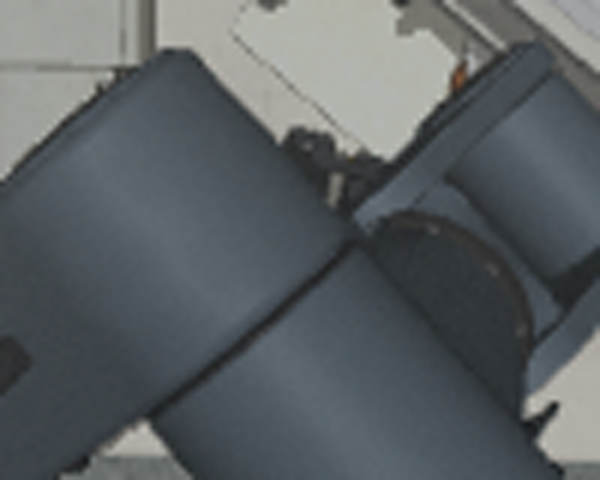

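```bash
python3 - <<'E'
from h import *
t=vision.camera("top")
for p in((.4183,-.2334,.069),(.4251,-.2153,.05),(.4168,-.2452,.038)): print(proj(t,p))
f=cv2.imread("pics/top0.png")[190:270,320:420]; cv2.imwrite("pics/t0d.png",cv2.resize(f,None,fx=6,fy=6,interpolation=2))
E
```

```text
[231.75267097 360.97910831]
[230.64594014 355.51899247]
[233.15993493 362.23472517]
```

View pics/t0d.png

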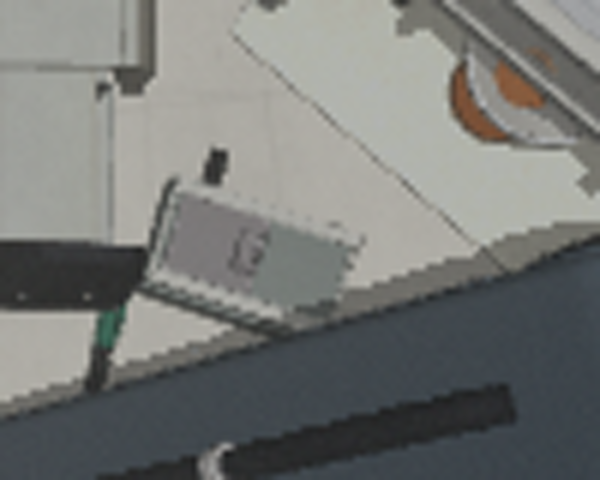

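```bash
python3 - <<'E'
from h import *
go([.4183,-.2334,.09],None)
E
```

```text
row [-2.000e-04  2.085e-01  2.119e-01] turn 0 min rows 2
```

```bash
python3 -m handwheel '[[0,0.07,0.05,0],[0,0.14,0.1,0],[0,0.209,0.15,0],[0,0.209,0.2,0],[0,0.209,0.21,0],[0,0.209,0.21,0],[0,0.209,0.21,0],[0,0.209,0.21,0]]' 0
for i in 1 2 3 4 5; do python3 -m handwheel '[[0,0,0.01,0],[0,0,0.017,0],[0,0,0.017,0]]' | sed -n '2p;4,5p'; done
python3 - <<'E'
from h import *
P,M,o=pose();print(P,o["joint_torque"])
E
```

```text
time: 7.83
position: [0.4189, -0.2344, 0.0915]
tool_rot: [0.136, 0.991, -0.001, 0.001]
ft_force: [0.3, 0.6, -0.6]
grip_width: 0.0006
grip_force: 0.0
position: [0.4182, -0.2335, 0.0857]
ft_force: [0.4, 0.9, -0.3]
grip_width: 0.0006
position: [0.4181, -0.2331, 0.0802]
ft_force: [0.4, 0.5, -0.2]
grip_width: 0.0007
position: [0.4181, -0.233, 0.075]
ft_force: [-0.6, -0.2, -0.1]
grip_width: 0.0006
position: [0.4181, -0.233, 0.0699]
ft_force: [0.1, 0.8, 0.2]
grip_width: 0.0007
position: [0.4181, -0.2331, 0.0648]
ft_force: [0.1, 0.6, -1.0]
grip_width: 0.0002
[ 0.41812484 -0.23308431  0.06483248] [-2.56447995e-02 -3.62273490e+01 -8.57143074e+00 -4.25357209e-02
  5.55640640e-03 -5.32754912e-04]
```

```bash
python3 - <<'E'
from h import *
P,M,o=pose(); c=vision.camera("wrist"); f=c["frame"]
print([(r["point"],r["conf"]) for r in vision.look_for("wrist","cover_tab")],wproj(c,[.4183,-.2334,.069],P,M))
cv2.imwrite("pics/w5c.png",cv2.resize(f[120:320,160:440],None,fx=2.8,fy=2.8,interpolation=2)[:,:,::-1])
E
```

```text
[([216.4, 308.1], 0.93)] [243.03288049 282.44200361]
```

View pics/w5c.png

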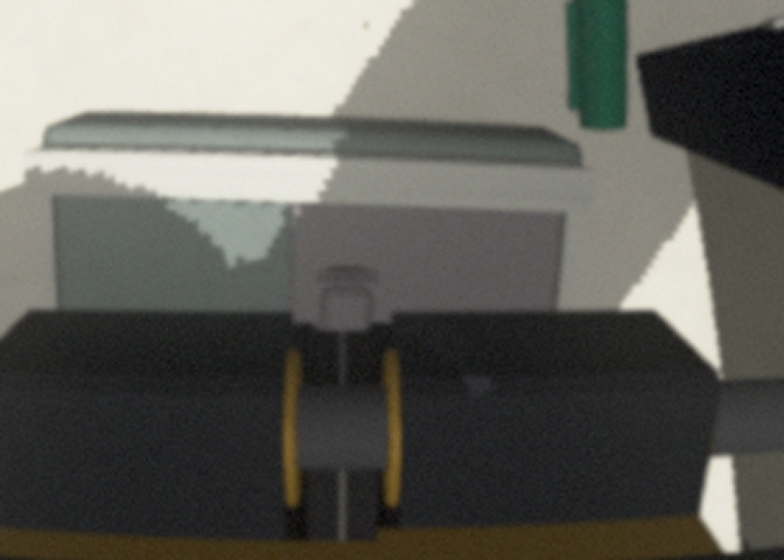

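```bash
for i in 1 2 3 4 5; do python3 -m handwheel '[[0,0,0.006,0],[0,0,0.01,0],[0,0,0.01,0]]' | sed -n '2p;4,5p'; done
```

```text
position: [0.4183, -0.2332, 0.0621]
ft_force: [0.5, 0.2, -0.7]
grip_width: 0.0002
position: [0.4182, -0.2332, 0.059]
ft_force: [0.1, 0.1, 0.7]
grip_width: 0.0003
position: [0.4182, -0.2332, 0.056]
ft_force: [0.2, -0.3, -0.1]
grip_width: 0.0007
position: [0.4182, -0.2332, 0.053]
ft_force: [0.3, 0.4, 0.5]
grip_width: 0.0004
position: [0.4182, -0.2332, 0.05]
ft_force: [-0.4, -0.5, -0.3]
grip_width: 0.0007
```

```bash
for i in 1 2 3 4; do python3 -m handwheel '[[0,0,0.006,0],[0,0,0.01,0],[0,0,0.01,0]]' | sed -n '2p;4p'; done
python3 - <<'E'
from h import *
P,M,o=pose(); c=vision.camera("wrist"); f=c["frame"]
cv2.imwrite("pics/w6c.png",cv2.resize(f[100:300,160:440],None,fx=2.8,fy=2.8,interpolation=2)[:,:,::-1])
E
```

```text
position: [0.4182, -0.2332, 0.047]
ft_force: [-0.2, -0.1, -0.1]
position: [0.4185, -0.2335, 0.0456]
ft_force: [-2.9, 0.5, 12.7]
position: [0.4186, -0.2338, 0.0452]
ft_force: [-6.2, 2.9, 37.2]
position: [0.4186, -0.2342, 0.0448]
ft_force: [-10.9, 4.2, 62.2]
```

View pics/w6c.png

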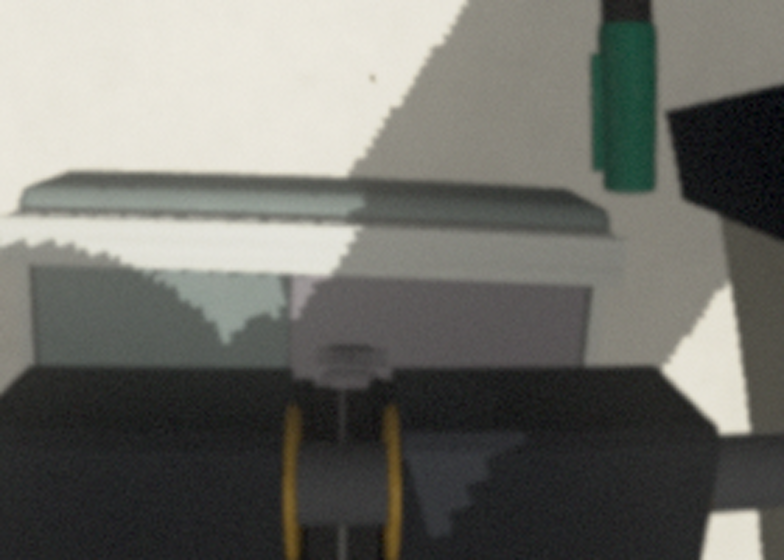

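```bash
python3 -m handwheel '[[0,0,-0.03,0],[0,0,-0.07,0],[0,0,-0.07,0],[0,0,-0.07,0],[0,0,-0.07,0],[0,0,-0.07,0]]' 40 10
python3 - <<'E'
from h import *
go([.4183,-.2334,.036],74.5)
E
```

```text
time: 11.98
position: [0.4179, -0.2329, 0.0583]
tool_rot: [0.135, 0.991, 0.001, -0.001]
ft_force: [-0.1, 0.3, -0.4]
grip_width: 0.0309
grip_force: 0.0
row [-0.0019 -0.0014  0.0745] turn -0.0001 min rows 1
```

```bash
for i in 1 2 3; do python3 -m handwheel '[[0,0,0.015,0],[0,0,0.025,0],[0,0,0.025,0]]' | sed -n '2p;4,5p'; done
python3 -m handwheel '[[0,0,0,0],[0,0,0,0],[0,0,0,0],[0,0,0,0],[0,0,0,0],[0,0,0,0],[0,0,0,0]]' 0 10
```

```text
position: [0.4177, -0.2327, 0.0505]
ft_force: [0.1, -0.1, -0.6]
grip_width: 0.0345
position: [0.418, -0.2329, 0.0435]
ft_force: [0.7, 1.1, 0.2]
grip_width: 0.035
position: [0.4181, -0.233, 0.0362]
ft_force: [0.2, 0.1, -0.0]
grip_width: 0.0343
time: 13.32
position: [0.4185, -0.2333, 0.0369]
tool_rot: [0.136, 0.991, -0.0, 0.0]
ft_force: [0.6, -0.6, 1.7]
grip_width: 0.0122
grip_force: 10.0
```

```bash
python3 -m handwheel '[[0,-0.03,0,0],[0,-0.07,0,0],[0,-0.11,0,0],[0,-0.15,0,0],[0,-0.18,0,0],[0,-0.2,0,0],[0,-0.207,0,0],[0,-0.207,0,0],[0,-0.207,0,0]]'
python3 -m handwheel '[[0,0,0,0],[0,0,0,0],[0,0,0,0],[0,0,-0.05,0],[0,0,-0.12,0],[0,0,-0.13,0],[0,0,-0.13,0],[0,0,-0.13,0]]' 40
python3 - <<'E'
from h import *
go([.4251,-.2153,.045],74.5)
E
```

```text
time: 14.07
position: [0.4005, -0.2887, 0.0366]
tool_rot: [0.138, 0.99, 0.005, -0.002]
ft_force: [6.3, 14.5, 8.4]
grip_width: 0.0123
grip_force: 10.1
time: 14.73
position: [0.4017, -0.2942, 0.0756]
tool_rot: [0.136, 0.991, -0.001, 0.0]
ft_force: [-0.4, 0.6, -0.1]
grip_width: 0.0349
grip_force: 0.0
row [-0.0045  0.2743  0.1018] turn -0.0002 min rows 2
```

```bash
python3 -m handwheel '[[0,0.08,0,0],[0,0.17,0,0],[0,0.25,0,0],[-0.004,0.274,0.04,0],[-0.004,0.274,0.1,0],[-0.004,0.274,0.14,0],[-0.004,0.274,0.14,0],[-0.004,0.274,0.14,0]]' 0
for i in 1 2 3 4; do python3 -m handwheel '[[0,0,0.007,0],[0,0,0.014,0],[0,0,0.014,0]]' | sed -n '2p;4,5p'; done
```

```text
time: 15.4
position: [0.4241, -0.2138, 0.0326]
tool_rot: [0.135, 0.991, 0.001, -0.001]
ft_force: [0.4, 0.3, 0.2]
grip_width: 0.0011
grip_force: 0.0
position: [0.425, -0.2145, 0.0296]
ft_force: [-0.8, 0.9, -0.2]
grip_width: 0.0005
position: [0.4248, -0.2142, 0.0253]
ft_force: [0.1, -0.5, 0.2]
grip_width: 0.0007
position: [0.425, -0.2143, 0.021]
ft_force: [-0.7, 0.2, 1.1]
grip_width: 0.0004
position: [0.4251, -0.2143, 0.0169]
ft_force: [1.3, -0.4, 4.9]
grip_width: 0.0005
```

```bash
python3 -m handwheel '[[0,0,0.006,0],[0,0,0.006,0]]' | sed -n '2p;4p'
python3 -m handwheel '[[0,0,-0.06,0],[0,0,-0.15,0],[0,-0.08,-0.2,0],[0,-0.17,-0.2,0],[0,-0.22,-0.2,0],[0,-0.27,-0.2,0],[0,-0.27,-0.2,0],[0,-0.27,-0.2,0]]' 40
python3 - <<'E'
from h import *
go([.4013,-.2922,.036],74.5)
E
```

```text
position: [0.4251, -0.2144, 0.0166]
ft_force: [-1.7, 1.0, 16.6]
time: 17.23
position: [0.4028, -0.2923, 0.0749]
tool_rot: [0.136, 0.991, 0.0, -0.0]
ft_force: [-0.6, 0.1, 0.1]
grip_width: 0.034
grip_force: 0.0
row [ 0.005  -0.001   0.1296] turn -0.0004 min rows 1
```

```bash
python3 -m handwheel '[[0.004,0,0.06,0],[0.004,0,0.12,0],[0.004,0,0.13,0],[0.004,0,0.13,0],[0.004,0,0.13,0]]' | sed -n '2,5p'
python3 -m handwheel '[[0,0,0,0],[0,0,0,0],[0,0,0,0],[0,0,0,0],[0,0,0,0],[0,0,0,0]]' 0 10|sed -n '2,6p'
python3 - <<'E'
from h import *
go([.4196,-.2295,.0365],74.5)
E
```

```text
position: [0.4021, -0.291, 0.0362]
tool_rot: [0.135, 0.991, 0.0, -0.0]
ft_force: [-0.5, -0.3, -0.6]
grip_width: 0.0348
position: [0.403, -0.2894, 0.0366]
tool_rot: [0.137, 0.991, 0.002, 0.001]
ft_force: [6.6, 8.1, 3.6]
grip_width: 0.012
grip_force: 10.1
row [0.0008 0.2074 0.0013] turn -0.0007 min rows 2
```

```bash
python3 -m handwheel '[[0,0.03,0,0],[0,0.07,0,0],[0,0.11,0,0],[0,0.15,0,0],[0,0.18,0,0],[0,0.195,0,0],[0,0.205,0,0],[0,0.211,0,0],[0,0.211,0,0]]' | sed -n '2,6p'
python3 -m handwheel '[[0,0,0,0],[0,0,0,0],[0,0,0,0],[0,0,-0.1,0],[0,0,-0.2,0],[0,0,-0.33,0],[0,0,-0.45,0],[0,0,-0.58,0],[0,0,-0.7,0],[0,0,-0.7,0],[0,0,-0.7,0],[0,0,-0.7,0]]' 40
python3 - <<'E'
from h import *
P,M,o=pose(); c=vision.camera("wrist"); f=c["frame"]; save("w7",f)
print(P,o["q"]);
for l in ("cover_tab","sash_edge","bottle","button_top"): print(l,[(r["point"],r["conf"]) for r in vision.look_for("wrist",l)])
print(wproj(c,[.4183,-.2334,.069],P,M),wproj(c,[.425,-.2153,.05],P,M))
E
```

```text
position: [0.4215, -0.2314, 0.0367]
tool_rot: [0.135, 0.991, -0.001, 0.002]
ft_force: [5.9, -0.3, 3.3]
grip_width: 0.0122
grip_force: 10.1
time: 19.9
position: [0.4176, -0.2297, 0.2451]
tool_rot: [0.135, 0.991, 0.001, -0.001]
ft_force: [-1.2, 0.0, -1.9]
grip_width: 0.0348
grip_force: 0.0
[ 0.41764902 -0.22974521  0.24509034] [-7.37801304e-01  2.68177011e-01  1.73109833e+00 -2.09607500e-04
  1.14567720e+00 -2.03737192e+00]
cover_tab [([189.0, 294.4], 0.78)]
sash_edge [([307.1, 100.4], 0.82)]
bottle []
button_top []
[189.62724593 279.1812573 ] [188.01805477 295.42134879]
```

```bash
python3 -m handwheel '[[0,-0.1,0.1,0],[0,-0.12,0.23,0],[0,-0.12,0.36,0],[0,-0.12,0.5,0],[0,-0.12,0.62,0],[0,-0.12,0.69,0],[0,-0.12,0.69,0],[0,-0.12,0.69,0]]' 0 | sed -n '2p;4p'
python3 -m handwheel '[[0,0.01,0,0],[0,0.02,0,0],[0,0.025,0,0],[0,0.025,0,0]]'| sed -n '2p;4p'
for i in 1 2 3 4 5; do python3 -m handwheel '[[0,0.006,0,0],[0,0.012,0,0],[0,0.012,0,0]]'| sed -n '2p;4p'; done
```

```text
position: [0.4085, -0.2648, 0.0377]
ft_force: [-0.9, -0.6, 0.1]
position: [0.4121, -0.2585, 0.0406]
ft_force: [-0.5, -0.5, 0.9]
position: [0.4125, -0.2547, 0.0395]
ft_force: [-0.1, 0.8, 0.2]
position: [0.4132, -0.251, 0.0391]
ft_force: [-0.2, -0.2, 0.5]
position: [0.4142, -0.2476, 0.0391]
ft_force: [-0.2, 0.3, 0.4]
position: [0.4154, -0.2445, 0.0392]
ft_force: [-0.3, 0.2, -0.6]
position: [0.4158, -0.2441, 0.0393]
ft_force: [-7.2, -10.2, -1.2]
```

```bash
python3 -m handwheel '[[0,-0.02,0,0],[0,-0.02,-0.13,0],[0,-0.02,-0.26,0],[0,-0.02,-0.39,0],[0,-0.02,-0.52,0],[0,-0.02,-0.65,0],[0,-0.02,-0.78,0],[0,-0.02,-0.91,0],[0,-0.02,-0.99,0],[0,-0.02,-0.99,0],[0,-0.02,-0.99,0]]' 60|sed -n '1,2p;4p'
python3 - <<'E'
from h import *
go([.42,0.05,.45],90); go([.44,.34,.45],119)
E
```

```text
time: 23.32
position: [0.415, -0.2469, 0.3375]
ft_force: [-0.6, 0.3, -1.1]
row [ 0.2478  0.9576 -0.377 ] turn -0.0432 min rows 7
row [ 0.4425  1.9068 -0.3787] turn -0.1237 min rows 14
```

```bash
python3 -m handwheel '[[0.02,0.08,-0.12,0],[0.05,0.2,-0.24,0],[0.08,0.32,-0.34,-0.01],[0.12,0.45,-0.38,-0.015],[0.16,0.58,-0.38,-0.02],[0.19,0.7,-0.38,-0.03],[0.22,0.83,-0.38,-0.04],[0.248,0.957,-0.38,-0.043],[0.248,0.957,-0.38,-0.043]]'|sed -n '1,2p;4p'
python3 - <<'E'
from h import *
go([.44,.34,.45],119)
E
```

```text
time: 24.07
position: [0.418, 0.0556, 0.4481]
ft_force: [-0.1, -1.3, 0.2]
row [-0.08    0.9476 -0.0022] turn -0.0795 min rows 7
```

```bash
python3 -m handwheel '[[-0.01,0.12,0,-0.01],[-0.02,0.24,0,-0.02],[-0.03,0.37,0,-0.03],[-0.04,0.5,0,-0.04],[-0.05,0.63,0,-0.05],[-0.06,0.76,0,-0.06],[-0.075,0.88,0,-0.07],[-0.08,0.947,0,-0.079],[-0.08,0.947,0,-0.079],[-0.08,0.947,0,-0.079],[-0.08,0.947,0,-0.079]]'|sed -n '1,2p;4p'
python3 - <<'E'
from h import *
P,M,o=pose(); print(P,o["q"])
c=vision.camera("wrist"); save("w8",c["frame"])
np.savez("w8.npz",P=P,M=M)
for l in("jar0","ball0","rack"):
  for r in vision.outline_of("wrist",l):
    m=np.argwhere(r["mask"]); 
    if l=="jar0":
      q=np.array([wplane(c,x,.165,P,M)[:2] for x in m],np.float32)*1000; rc=cv2.minAreaRect(q); print(l,round(r["conf"],2),np.round(r["point"]),np.round(rc[0]),np.round(rc[1]),round(rc[2],1))
    else: print(l,round(r["conf"],2),np.round(r["point"]),len(m))
t=vision.camera("top"); save("top2",t["frame"])
for l in("hood","sash_edge","bottle"):
  for r in vision.outline_of("top",l):print(l,round(r["conf"],2),np.round(r["point"]),r["mask"].sum())
s=vision.camera("scene"); save("sc2",s["frame"])
for l in("hood","sash_edge","bottle"):
  for r in vision.outline_of("scene",l):print(l,round(r["conf"],2),np.round(r["point"]),r["mask"].sum())
a=cv2.resize(cv2.imread("pics/top2.png")[110:250,340:500],(800,700),interpolation=2)[:600]
b=cv2.imread("pics/w8.png")
cv2.imwrite("pics/hood2.png",a)
E
```

```text
time: 24.98
position: [0.4439, 0.3327, 0.4484]
ft_force: [0.1, -0.1, 0.4]
[0.44388111 0.33267221 0.4483939 ] [ 4.42089875e-01  2.44530801e-01  1.20717521e+00 -6.61693349e-04
  1.69384369e+00 -1.62264309e+00]
jar0 0.91 [197. 212.] [530. 263.] [162.  44.] 24.7
jar0 0.89 [206. 271.] [494. 337.] [166.  43.] 28.3
jar0 0.88 [206. 432.] [375. 570.] [87. 39.] 1.8
jar0 0.74 [200. 325.] [452. 411.] [166.  42.] 30.3
ball0 0.27 [69.  0.] 259
rack 0.63 [159. 286.] 1900
hood 0.71 [186. 422.] 7840
sash_edge 0.74 [184. 424.] 7948
bottle 0.8 [210. 404.] 240
bottle 0.52 [186. 422.] 7940
hood 0.58 [144. 390.] 3263
sash_edge 0.56 [141. 388.] 3378
sash_edge 0.23 [228. 218.] 313
bottle 0.92 [171. 377.] 521
```

View pics/hood2.png

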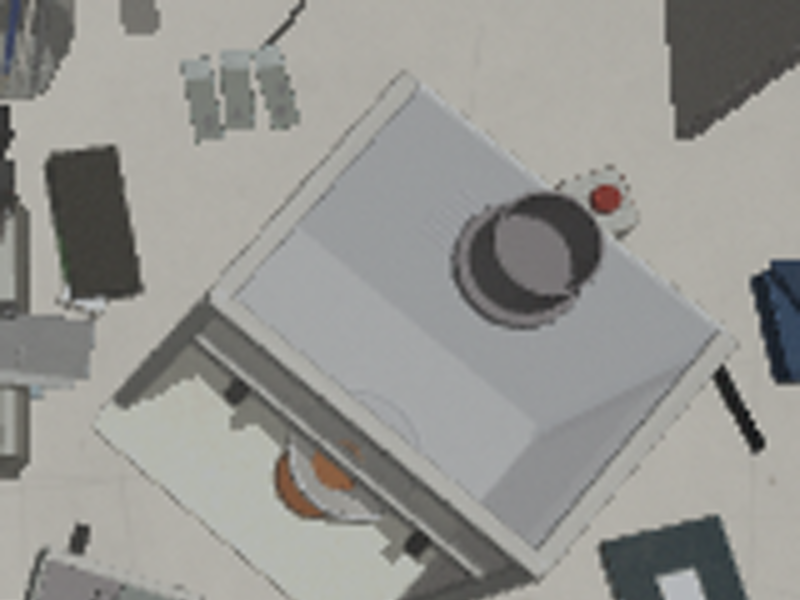

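```bash
cat > fit.py <<'E'
from h import *
from scipy.optimize import minimize
def circ(c,r,ax,n=24):
    ax=np.array(ax)/np.linalg.norm(ax); a=np.cross(ax,[0,0,1.] if abs(ax[2])<.9 else [1.,0,0]); a/=np.linalg.norm(a); b=np.cross(ax,a)
    t=np.linspace(0,2*np.pi,n); return np.array(c)+r*(np.outer(np.cos(t),a)+np.outer(np.sin(t),b))
def render(hulls,pj):
    m=np.zeros((420*4,560*4),np.uint8)
    for h in hulls:
        q=np.array([pj(p)[::-1] for p in h]); q=(q*4+1.5).astype(np.int32); cv2.fillConvexPoly(m,cv2.convexHull(q),1)
    return cv2.resize(m,(560,420),interpolation=cv2.INTER_AREA)if 0 else cv2.resize(m.astype(np.float32),(560,420),interpolation=cv2.INTER_AREA)
def iou(a,b): return np.minimum(a,b).sum()/np.maximum(a,b).sum()
def bottle_h(x,y): 
    v=[0,0,1]; return [np.vstack([circ([x,y,.006],.035,v),circ([x,y,.056],.035,v)]),np.vstack([circ([x,y,.072],.0225,v),circ([x,y,.106],.055,v),circ([x,y,.118],.055,v)]),np.vstack([circ([x,y,.056],.035,v),circ([x,y,.072],.0225,v)])]
def jar_h(f,th):
    d=np.array([np.cos(th)*.192,np.sin(th)*.192,.055]); m=f+d; return [np.vstack([circ(f,.021,d),circ(m,.0215,d)])]
E
python3 - <<'E'
from fit import *
t=vision.camera("top"); s=vision.camera("scene")
f=lambda x,y,z: onplane(t,(110+y/5,340+x/5),z)[:2].round(4)
A,B,C,D=f(212,293,.3),f(540,578,.3),f(408,72,.3),f(735,343,.3); F=f(95,425,.006); p1,p2=f(238,390,.22),f(415,545,.22)
print("roof",A,B,C,D,np.linalg.norm(A-B),np.linalg.norm(A-C)); print("floorFL",F,"pulls",p1,p2,np.linalg.norm(p1-p2),(p1+p2)/2)
for a,b in((B,A),(D,C),(p2,p1)): print("y ang",np.degrees(np.arctan2(*(b-a)[::-1])))
for a,b in((A,C),(B,D)): print("x ang",np.degrees(np.arctan2(*(b-a)[::-1])))
mb=vision.outline_of("scene","bottle")[0]["mask"].astype(np.float32)
r=minimize(lambda v:-iou(render(bottle_h(*v),lambda p:proj(s,p)),mb),[.51,-.42],method="Nelder-Mead",options=dict(initial_simplex=[[.51,-.42],[.53,-.42],[.51,-.40]],xatol=3e-4)); print("bottle",r.x,r.fun)
x,y=r.x; q=np.array([proj(t,p) for p in circ([x,y,.118],.055,[0,0,1],9)]); print(((q[:,::-1]-[340,110])*5).round().tolist())
jm=[a["mask"].astype(np.float32) for a in vision.outline_of("top","jar0") if a["conf"]>.3]
P,M,o=pose(); w=vision.camera("wrist"); wm=[a["mask"].astype(np.float32) for a in vision.outline_of("wrist","jar0") if a["conf"]>.3]
def cost(v,pr=False):
    th=v[2]; n=np.array([-np.sin(th),np.cos(th)]); R=[]
    for k in(-1,0,1):
        h=jar_h(np.r_[v[:2]+n*.085*k,.138],th)
        a=render(h,lambda p:proj(t,p)); b=render(h,lambda p:wproj(w,p,P,M)); b[225:]=0
        def wi(m): m=m.copy(); m[225:]=0; return iou(b,m)
        R+=[max(iou(a,m) for m in jm),max(wi(m) for m in wm)]
    if pr: print(np.round(R,2))
    return -np.sum(R)
v0=np.array([.40,.295,np.radians(28.5)])
r=minimize(cost,v0,method="Nelder-Mead",options=dict(initial_simplex=[v0,v0+[.02,0,0],v0+[0,.02,0],v0+[0,0,.06]],xatol=3e-4,fatol=1e-3)); cost(r.x,True)
th=r.x[2]; n=np.array([-np.sin(th),np.cos(th)]); print("slot1",r.x[:2],np.degrees(th),"slot0",r.x[:2]-n*.085,"slot2",r.x[:2]+n*.085)
E
```

```text
roof [ 0.6136 -0.2644] [ 0.413  -0.4849] [ 0.7829 -0.4126] [ 0.5835 -0.6343] 0.2980949680890303 0.22500162221637426
floorFL [ 0.5851 -0.2424] pulls [ 0.5635 -0.3037] [ 0.4485 -0.4298] 0.17066402667228966 [ 0.506   -0.36675]
y ang 47.705624264077194
y ang 48.0313547867538
y ang 47.63597835894476
x ang -41.19790270954242
x ang -41.22634462334691
bottle [ 0.5441545  -0.42985785] -0.9492025971412659
[[292.0, 446.0], [314.0, 495.0], [364.0, 516.0], [413.0, 496.0], [430.0, 449.0], [407.0, 401.0], [358.0, 380.0], [310.0, 399.0], [292.0, 446.0]]
[0.8  0.97 0.11 0.96 0.22 0.94]
slot1 [0.42556689 0.29999061] 28.43171727076021 slot0 [0.46603633 0.22524287] slot2 [0.38509745 0.37473835]
```

```bash
python3 - <<'E'
from h import *
go([.5041,.2458,.2],118.4);go([.5041,.2458,.112],118.4)
E
```

```text
row [-0.0363 -0.353   0.8337] turn -0.0001 min rows 6
row [-0.0364 -0.353   1.127 ] turn -0.0001 min rows 9
```

```bash
python3 -m handwheel '[[-0.01,-0.1,0.1,0],[-0.02,-0.2,0.2,0],[-0.03,-0.3,0.3,0],[-0.036,-0.353,0.42,0],[-0.036,-0.353,0.54,0],[-0.036,-0.353,0.66,0],[-0.036,-0.353,0.78,0],[-0.036,-0.353,0.83,0],[-0.036,-0.353,0.83,0],[-0.036,-0.353,0.83,0]]' 65 |sed -n '1,2p;4p'
python3 - <<'E'
from h import *
P,M,o=pose(); w=vision.camera("wrist")
R=vision.outline_of("wrist","jar0")
for r in R: print(np.round(r["point"]),round(r["conf"],2),r["mask"].sum())
# lateral check: pixels of nearest jar, compare with predicted outline
h=jar=None
from fit import *
th=np.radians(28.43); n=np.array([-np.sin(th),np.cos(th)])
for dl in(-.004,0,.004):
  f=np.r_[np.array([.466,.2252])+n*dl,.138]; a=render(jar_h(f,th),lambda p:wproj(w,p,P,M)); a[215:]=0
  print(dl,[round(float(iou(a,np.where(np.arange(420)[:,None]<215,r["mask"],0).astype(np.float32))),3) for r in R])
go([.5041,.2458,.112],118.4)
E
```

```text
time: 26.72
position: [0.5039, 0.2457, 0.2007]
ft_force: [0.6, 0.5, 0.9]
[225. 552.] 0.9 521
[199. 480.] 0.87 3377
[221. 282.] 0.8 7165
[199. 391.] 0.77 4580Traceback (most recent call last):
  File "<stdin>", line 11, in <module>
TypeError: 'type' object is not iterable
```

```bash
python3 -m handwheel '[[0,0,0.1,0],[0,0,0.2,0],[0,0,0.27,0],[0,0,0.295,0],[0,0,0.295,0],[0,0,0.295,0]]' |sed -n '1,2p;4p'
python3 -m handwheel '[[0,0,0,0],[0,0,0,0],[0,0,0,0],[0,0,0,0],[0,0,0,0],[0,0,0,0]]' 0 15|sed -n '1,2p;4,6p'
python3 -m handwheel '[[0,0,-0.02,0],[0,0,-0.05,0],[0,0,-0.05,0],[0,0,-0.05,0]]' |sed -n '1,2p;4,6p'
```

```text
time: 27.32
position: [0.5055, 0.2462, 0.1142]
ft_force: [0.4, 0.5, 0.2]
time: 27.82
position: [0.5048, 0.2464, 0.114]
ft_force: [-1.1, 0.8, 6.4]
grip_width: 0.0422
grip_force: 15.0
time: 28.15
position: [0.5044, 0.2457, 0.1283]
ft_force: [-1.3, -0.2, 0.4]
grip_width: 0.0421
grip_force: 15.0
```

```bash
cat >> fit.py <<'E'
def jarp(P,M,s,phi,dz=.0364):
    d=-M[:3,0]*np.cos(phi)+np.array([0,0,1])*np.sin(phi); d=d/np.linalg.norm(d); g=P+[0,0,dz]
    return [np.vstack([circ(g-d*s,.021,d),circ(g+d*(.2-s),.0215,d)])], g+d*(.2-s)
def pitch(s,cams=("scene","wrist"),rng=range(-44,45,4)):
    P,M,o=pose(); best={}
    for n in cams:
        c=vision.camera(n); pj=(lambda p:wproj(c,p,P,M)) if n=="wrist" else (lambda p:proj(c,p))
        L=[r for r in vision.outline_of(n,"jar0")]
        res=[]
        for a in rng:
            m=render(jarp(P,M,s,np.radians(a))[0],pj)
            if n=="wrist": m[215:]=0
            v=0
            for r in L:
                k=r["mask"].astype(np.float32)
                if n=="wrist": k[215:]=0
                v=max(v,iou(m,k))
            res.append((round(float(v),2),a))
        res.sort(reverse=True); best[n]=res[:4]
    return best
E
python3 -c "
from fit import *
print(pitch(.045,('scene','wrist','top')))"
python3 -m handwheel '[[0,0,0,0],[0,0,0,0],[0,0,0,0],[0,0,0,0],[0,0,0,0],[0,0,0,0]]' - 3|sed -n '1,2p;4,6p'
python3 -c "
from fit import *
print(pitch(.045,('scene','wrist','top')))"
```

```text
{'scene': [(0.15, -32), (0.15, -36), (0.14, -28), (0.14, -40)], 'wrist': [(0.97, 20), (0.96, 24), (0.94, 28), (0.94, 16)], 'top': [(0.1, 40), (0.1, 36), (0.1, 32), (0.1, 28)]}
time: 28.95
position: [0.504, 0.2457, 0.1277]
ft_force: [-0.9, -0.4, -1.8]
grip_width: 0.0426
grip_force: 3.0
{'scene': [(0.44, 12), (0.43, 8), (0.38, 16), (0.38, 4)], 'wrist': [(0.96, 16), (0.96, 12), (0.94, 0), (0.93, 20)], 'top': [(0.13, 28), (0.13, 24), (0.13, 16), (0.13, 12)]}
```

```bash
python3 -m handwheel '[[0,0,-0.01,0],[0,0,-0.03,0],[0,0,-0.05,0],[0,0,-0.05,0],[0,0,-0.05,0],[0,0,-0.05,0]]' - 3|sed -n '1,2p;4,6p'
python3 -c "
from fit import *
print(pitch(.045,('scene','wrist'),range(-30,31,2)))"
```

```text
time: 29.75
position: [0.5042, 0.2458, 0.1429]
ft_force: [0.5, 0.8, -0.5]
grip_width: 0.0427
grip_force: 3.0
{'scene': [(0.44, 4), (0.44, 2), (0.42, 6), (0.42, 0)], 'wrist': [(0.96, 0), (0.96, -2), (0.95, 16), (0.95, 2)]}
```

```bash
python3 -m handwheel '[[0,0,0,0],[0,0,0,0],[0,0,0,0],[0,0,-0.03,0],[0,0,-0.07,0],[0,0,-0.12,0],[0,0,-0.18,0],[0,0,-0.26,0],[0,0,-0.34,0],[0,0,-0.43,0],[0,0,-0.52,0],[0,0,-0.61,0],[0,0,-0.7,0],[0,0,-0.79,0],[0,0,-0.86,0],[0,0,-0.91,0],[0,0,-0.93,0],[0,0,-0.93,0]]' - 20|sed -n '1,2p;4,6p'
python3 - <<'E'
from fit import *
print(pitch(.045,('scene','wrist'),range(-30,31,2)))
go([.44,0.02,.42],83)
E
```

```text
time: 31.45
position: [0.5044, 0.2458, 0.4237]
ft_force: [0.2, -0.6, -0.5]
grip_width: 0.0418
grip_force: 20.0
{'scene': [(0.69, 2), (0.67, 4), (0.66, 0), (0.63, -2)], 'wrist': [(0.96, 0), (0.96, -2), (0.95, 2), (0.95, -4)]}
row [ 0.5424 -0.5612  0.0015] turn 0.0982 min rows 5
```

```bash
python3 -m handwheel '[[0.011,-0.011,0,0.002],[0.035,-0.036,0,0.006],[0.07,-0.072,0,0.013],[0.116,-0.12,0,0.021],[0.171,-0.177,0,0.031],[0.236,-0.245,0,0.043],[0.302,-0.312,0,0.055],[0.362,-0.374,0,0.065],[0.418,-0.432,0,0.076],[0.464,-0.48,0,0.084],[0.5,-0.516,0,0.09],[0.524,-0.542,0,0.095],[0.537,-0.556,0,0.097],[0.542,-0.561,0,0.098],[0.542,-0.561,0,0.098]]' |sed -n '1,2p;4,6p'
python3 - <<'E'
from fit import *
go([.35,-.255,.42],48)
s=vision.camera("scene"); 
for r in vision.outline_of("scene","bottle")[:2]: 
  mb=r["mask"].astype(np.float32)
  r2=minimize(lambda v:-iou(render(bottle_h(*v),lambda p:proj(s,p)),mb),[.544,-.43],method="Nelder-Mead",options=dict(initial_simplex=[[.544,-.43],[.56,-.43],[.544,-.41]],xatol=3e-4)); print("bottle",r["conf"],r2.x,r2.fun)
E
```

```text
time: 32.9
position: [0.4408, 0.0201, 0.4217]
ft_force: [0.3, -1.3, -0.7]
grip_width: 0.0419
grip_force: 20.0
row [ 0.1891 -0.9469  0.0053] turn 0.0973 min rows 7
bottle 0.73 [ 0.50659786 -0.43997811] -0.9422616958618164
```

```bash
python3 -m handwheel '[[0.003,-0.015,0,0.002],[0.01,-0.047,0,0.005],[0.019,-0.095,0,0.01],[0.031,-0.156,0,0.016],[0.047,-0.237,0,0.024],[0.065,-0.327,0,0.034],[0.085,-0.426,0,0.044],[0.104,-0.52,0,0.054],[0.123,-0.615,0,0.063],[0.141,-0.705,0,0.073],[0.157,-0.786,0,0.081],[0.17,-0.852,0,0.088],[0.18,-0.9,0,0.093],[0.186,-0.93,0,0.096],[0.189,-0.947,0,0.097],[0.189,-0.947,0,0.097]]' |sed -n '1,2p;4,6p'
cat > bot.py <<'E'
from fit import *
def fb(cams=("scene","top")):
  for n in cams:
    s=vision.camera(n)
    for r in vision.outline_of(n,"bottle"):
      if r["conf"]<.3 or r["mask"].sum()>2500: continue
      mb=r["mask"].astype(np.float32)
      f=lambda v:-iou(render(bottle_h(*v),lambda p:proj(s,p)),mb)
      if n=="top": x0=[.51,-.44]
      else: x0=[.52,-.435]
      r2=minimize(f,x0,method="Nelder-Mead",options=dict(initial_simplex=[x0,[x0[0]+.02,x0[1]],[x0[0],x0[1]+.02]],xatol=3e-4)); print(n,"bottle",round(r["conf"],2),r["point"],int(mb.sum()),r2.x.round(4),round(r2.fun,3))
E
python3 - <<'E'
from bot import *
fb()
P,M,o=pose(); c=vision.camera("wrist"); print(P)
for r in vision.look_for("wrist","bottle"): print(r)
t=vision.camera("top"); f=t["frame"]; cv2.imwrite("pics/hood3.png",cv2.resize(f[130:250,340:500],(800,600),interpolation=2)[:,:,::-1])
E
```

```text
time: 34.33
position: [0.3502, -0.2555, 0.4215]
ft_force: [0.6, -0.2, -0.7]
grip_width: 0.042
grip_force: 20.0
scene bottle 0.7 [172.5, 384.0] 509 [ 0.5065 -0.4422] -0.938
top bottle 0.63 [210.6, 403.2] 83 [ 0.5101 -0.3642] -0.126
[ 0.35067936 -0.2540047   0.42172165]
{'point': [305.4, 237.0], 'conf': 0.64}
```

```bash
python3 - <<'E'
from h import *
def amber(f):
    f=f.astype(int); return (f[...,0]-f[...,2]>50)&(f[...,0]>90)
def rep(n,f,roi):
    m=amber(f); k=np.zeros_like(m); k[roi]=m[roi]; a=np.argwhere(k); print(n,len(a),a.mean(0).round(1),a.min(0),a.max(0))
roi=(slice(150,250),slice(360,450))
for n in("top0","top2"): rep(n,cv2.imread(f"pics/{n}.png")[:,:,::-1],roi)
t=vision.camera("top"); rep("top",t["frame"],roi)
roi=(slice(110,240),slice(330,440))
for n in("scene0","sc2"): rep(n,cv2.imread(f"pics/{n}.png")[:,:,::-1],roi)
s=vision.camera("scene"); rep("scene",s["frame"],roi)
for x in((.5442,-.4299,.05),(.5065,-.441,.05)): print(proj(t,x),proj(s,x))
E
```

```text
top0 56 [206.3 402. ] [201 396] [212 409]
top2 54 [206.3 401.8] [201 396] [212 409]
top 2 [210.5 400. ] [210 400] [211 400]
scene0 134 [182.8 375.5] [177 369] [188 382]
sc2 137 [182.8 375.4] [177 369] [188 382]
scene 147 [185.9 382.8] [180 376] [192 390]
[202.98180501 406.61234299] [178.13857605 375.89840998]
[211.96689481 409.7043749 ] [181.16164749 382.95869285]
```

View pics/hood3.png

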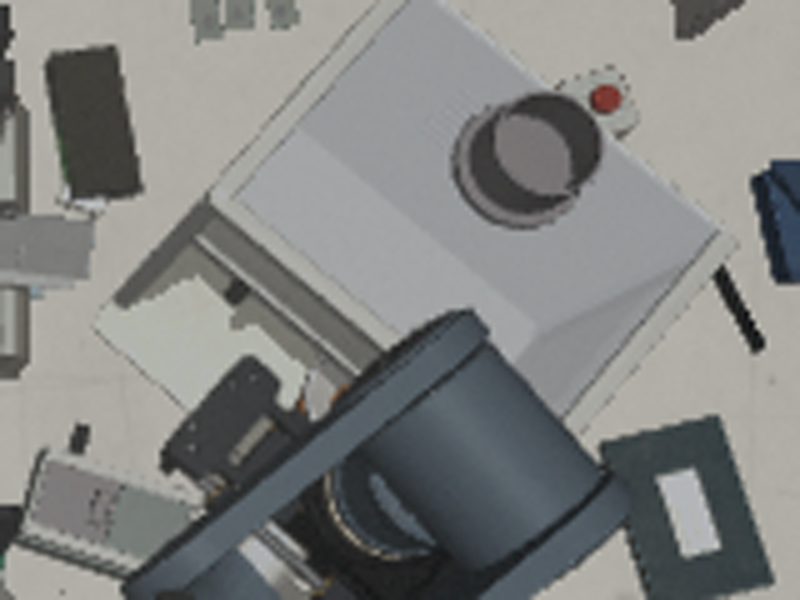

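```bash
python3 - <<'E'
from h import *
go([.322,-.271,.1316],48)
E
```

```text
row [ 0.0345 -0.1048  0.9671] turn 0.0006 min rows 7
```

```bash
python3 -m handwheel '[[0.002,-0.006,0.02,0],[0.006,-0.018,0.06,0],[0.01,-0.03,0.12,0],[0.014,-0.045,0.2,0],[0.018,-0.06,0.29,0],[0.022,-0.072,0.39,0],[0.026,-0.084,0.49,0],[0.03,-0.094,0.59,0],[0.034,-0.1,0.69,0],[0.034,-0.105,0.78,0],[0.034,-0.105,0.86,0],[0.034,-0.105,0.92,0],[0.034,-0.105,0.955,0],[0.034,-0.105,0.967,0],[0.034,-0.105,0.967,0],[0.034,-0.105,0.967,0]]' |sed -n '1,2p;4,6p'
python3 - <<'E'
from bot import *
fb(("scene",)); print(pitch(.045,('scene','wrist'),range(-30,31,2)))
go([.4037,-.3445,.1316],48)
E
```

```text
time: 36.12
position: [0.3221, -0.2719, 0.1318]
ft_force: [-0.4, -1.1, -0.9]
grip_width: 0.0417
grip_force: 20.0
scene bottle 0.57 [182.0, 383.3] 240 [ 0.4888 -0.4248] -0.442
{'scene': [(0.85, -14), (0.85, -16), (0.85, -18), (0.84, -12)], 'wrist': [(0.95, 14), (0.95, 2), (0.95, 0), (0.95, -2)]}
row [-0.364   0.0009  0.0025] turn 0.0005 min rows 3
```

```bash
python3 - <<'E'
from bot import *
P,M,o=pose()
for n in("scene","top","wrist"):
  c=vision.camera(n); print(n,"balls",[(r["point"],round(r["conf"],2)) for r in vision.look_for(n,"ball0")])
  if n=="wrist": continue
  L=sorted(vision.outline_of(n,"jar0"),key=lambda r:-r["conf"])
  for r in L:
    a=np.argwhere(r["mask"]); print(n,round(r["conf"],2),r["point"],len(a),a.min(0),a.max(0))
  for ph in(-16,-8,0,4):
    h,m=jarp(P,M,.045,np.radians(ph)); q=render(h,lambda p:proj(c,p)); a=np.argwhere(q>.5); print(ph,a.min(0),a.max(0),len(a),proj(c,m).round(1), [round(float(iou(q,r["mask"].astype(np.float32))),2) for r in L])
E
```

```text
scene balls []
scene 0.98 [274.6, 153.9] 549 [251 142] [293 170]
scene 0.66 [215.8, 206.5] 598 [196 185] [232 233]
scene 0.56 [205.5, 223.3] 556 [187 201] [220 247]
scene 0.53 [185.4, 380.2] 173 [171 379] [195 388]
-16 [173 378] [193 388] 208 [177.4 383.3] [0.0, 0.0, 0.0, 0.71]
-8 [168 378] [195 388] 266 [172.6 384. ] [0.0, 0.0, 0.0, 0.63]
0 [164 378] [196 389] 330 [168.1 384.6] [0.0, 0.0, 0.0, 0.52]
4 [162 377] [196 389] 351 [166.  384.9] [0.0, 0.0, 0.0, 0.48]
top balls []
top 0.88 [212.4, 194.0] 546 [188 178] [236 210]
top 0.88 [230.1, 144.2] 518 [206 139] [254 150]
top 0.73 [201.1, 216.1] 532 [178 199] [226 230]
-16 [223 366] [266 404] 595 [226.6 399.3] [0.0, 0.0, 0.0]
-8 [221 366] [266 406] 623 [224.9 401.8] [0.0, 0.0, 0.0]
0 [220 366] [266 408] 633 [223.8 403.8] [0.0, 0.0, 0.0]
4 [220 366] [266 409] 650 [223.4 404.7] [0.0, 0.0, 0.0]
wrist balls []
```

```bash
python3 - <<'E'
from bot import *
P,M,o=pose(); c=vision.camera("wrist")
L=sorted(vision.outline_of("wrist","jar0"),key=lambda r:-r["mask"].sum())
r=L[0]; a=np.argwhere(r["mask"]); print(r["conf"],a.min(0),a.max(0),len(a))
for row in (150,170,190,210): print(row,np.flatnonzero(r["mask"][row])[[0,-1]] if r["mask"][row].any() else None)
for ph in(-24,-16,-8,-4,0,4,8,16):
    q=render(jarp(P,M,.045,np.radians(ph))[0],lambda p:wproj(c,p,P,M))>.5; b=np.argwhere(q); print(ph,b.min(0),[tuple(np.flatnonzero(q[row])[[0,-1]]) if q[row].any() else None for row in(150,170,190,210)])
E
```

```text
0.78 [169 238] [312 325] 9317
150 None
170 [263 311]
190 [239 324]
210 [239 324]
-24 [165 233] [None, (np.int64(254), np.int64(313)), (np.int64(233), np.int64(333)), (np.int64(235), np.int64(332))]
-16 [164 235] [None, (np.int64(250), np.int64(317)), (np.int64(235), np.int64(332)), (np.int64(237), np.int64(329))]
-8 [166 237] [None, (np.int64(249), np.int64(317)), (np.int64(238), np.int64(329)), (np.int64(239), np.int64(328))]
-4 [167 238] [None, (np.int64(251), np.int64(316)), (np.int64(239), np.int64(328)), (np.int64(240), np.int64(327))]
0 [169 239] [None, (np.int64(259), np.int64(309)), (np.int64(240), np.int64(327)), (np.int64(241), np.int64(326))]
4 [171 240] [None, None, (np.int64(240), np.int64(326)), (np.int64(241), np.int64(325))]
8 [174 241] [None, None, (np.int64(241), np.int64(326)), (np.int64(242), np.int64(325))]
16 [168 242] [None, (np.int64(251), np.int64(316)), (np.int64(243), np.int64(324)), (np.int64(243), np.int64(324))]
```

```bash
python3 -m handwheel '[[-0.007,0,0.002,0],[-0.02,0,0.002,0],[-0.04,0,0.002,0],[-0.067,0,0.002,0],[-0.1,0,0.002,0],[-0.137,0,0.002,0],[-0.173,0,0.002,0],[-0.21,0,0.002,0],[-0.243,0,0.002,0],[-0.273,0,0.002,0],[-0.3,0,0.002,0],[-0.323,0,0.002,0],[-0.34,0,0.002,0],[-0.353,0,0.002,0],[-0.36,0,0.002,0],[-0.363,0,0.002,0],[-0.363,0,0.002,0]]' |sed -n '1,2p;4,6p'
python3 - <<'E'
from bot import *
P,M,o=pose(); c=vision.camera("wrist")
r=max(vision.outline_of("wrist","jar0"),key=lambda r:r["mask"].sum()); a=np.argwhere(r["mask"]);print(a.min(0),len(a))
print([(r["point"],r["conf"]) for r in vision.look_for("wrist","bottle")])
fb(("scene",))
E
```

```text
time: 38.33
position: [0.4029, -0.344, 0.1309]
ft_force: [0.7, 0.6, -0.5]
grip_width: 0.0422
grip_force: 20.0
[168 238] 9525
[]
scene bottle 0.73 [171.4, 385.2] 191 [ 0.5802 -0.5099] -0.386
scene bottle 0.7 [212.7, 205.1] 644 [ 0.52  -0.435] -0.0
scene bottle 0.66 [200.6, 222.4] 592 [ 0.52  -0.435] -0.0
scene bottle 0.54 [185.5, 381.1] 221 [ 0.5018 -0.4364] -0.401
```

```bash
python3 -m handwheel '[[0,0,-0.008,0],[0,0,-0.016,0],[0,0,-0.016,0]]' - 8|sed -n '1,2p;4,6p'
python3 -m handwheel '[[0,0,0,0],[0,0,0,0],[0,0,0,0]]' - 5|sed -n '1,2p;4,6p'
python3 -m handwheel '[[0,0,0,0],[0,0,0,0],[0,0,0,0],[0,0,0,0],[0,0,0,0],[0,0,0,0],[0,0,0,0]]' - 3|sed -n '1,2p;4,6p'
cat > jw.py <<'E'
from bot import *
P,M,o=pose(); c=vision.camera("wrist")
r=max(vision.outline_of("wrist","jar0"),key=lambda r:r["mask"].sum()); a=np.argwhere(r["mask"]);k=r["mask"][190].nonzero()[0]; print("foot row",a.min(0)[0],"w190",k[-1]-k[0]+1,len(a))
for ph in range(-28,20,4):
    q=render(jarp(P,M,.045,np.radians(ph))[0],lambda p:wproj(c,p,P,M))>.5; print(ph,np.argwhere(q).min(0)[0],q[190].sum(),end="; ")
E
python3 jw.py
```

```text
time: 38.83
position: [0.4033, -0.3445, 0.1364]
ft_force: [0.2, -1.0, -1.3]
grip_width: 0.0423
grip_force: 8.0
time: 39.08
position: [0.403, -0.3442, 0.1358]
ft_force: [0.6, 0.2, -0.0]
grip_width: 0.0425
grip_force: 5.0
time: 39.67
position: [0.403, -0.3442, 0.1358]
ft_force: [-0.0, -0.3, -0.4]
grip_width: 0.0426
grip_force: 3.0
foot row 164 w190 97 9889
-28 166 100; -24 165 101; -20 164 100; -16 164 98; -12 165 94; -8 166 92; -4 167 90; 0 169 88; 4 171 87; 8 174 86; 12 171 84; 16 168 82;
```

```bash
python3 -m handwheel '[[0,0,-0.01,0],[0,0,-0.02,0],[0,0,-0.025,0],[0,0,-0.025,0],[0,0,-0.025,0],[0,0,-0.025,0],[0,0,-0.025,0],[0,0,-0.025,0],[0,0,-0.025,0],[0,0,-0.025,0],[0,0,-0.025,0],[0,0,-0.025,0]]' - 3|sed -n '1,2p;4,6p'
python3 jw.py; python3 - <<'E'
from bot import *
fb(("scene","top"))
for n in("top","scene"): vision.camera(n); print([(r["point"],r["conf"]) for r in vision.look_for(n,"ball0")])
E
```

```text
time: 40.77
position: [0.403, -0.3441, 0.1432]
ft_force: [-0.0, 0.2, -0.6]
grip_width: 0.043
grip_force: 3.0
foot row 166 w190 95 9718
-28 166 100; -24 165 101; -20 164 100; -16 164 98; -12 165 94; -8 166 92; -4 167 90; 0 169 88; 4 171 87; 8 174 86; 12 171 84; 16 168 82; scene bottle 0.58 [178.8, 384.6] 236 [ 0.5104 -0.4453] -0.444
top bottle 0.59 [211.3, 403.7] 77 [ 0.5081 -0.3616] -0.117
[([208.1, 239.0], 0.66)]
[]
```

```bash
python3 - <<'E'
from h import *
w=vision.camera("wrist")["frame"];t=vision.camera("top")["frame"];s=vision.camera("scene")["frame"]
z=lambda f,r,c,h: cv2.resize(f[r:r+h,c:c+h*4//3],(400,300),interpolation=cv2.INTER_CUBIC)
print(np.round([onplane(dict(K=vision.camera("top")["K"],cam_to_world=vision.camera("top")["cam_to_world"]),(208.1,239),zz) for zz in(0,.14)],3))
m=np.vstack([np.hstack([z(w,130,180,150),z(s,130,330,90)]),np.hstack([z(t,165,170,75),z(t,180,370,60)])])
save("mos",m)
E
```

```text
[[0.521 0.268 0.   ]
 [0.493 0.255 0.14 ]]
```

View pics/mos.png

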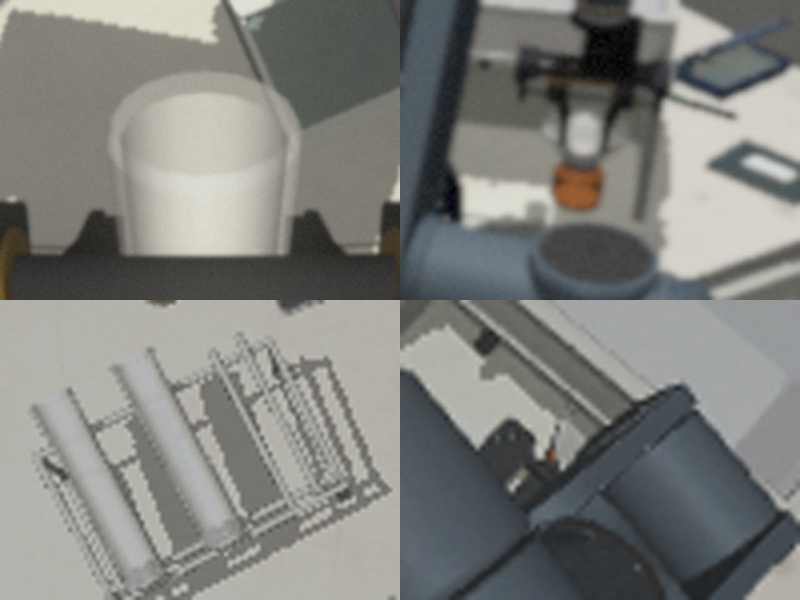

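```bash
python3 -m handwheel '[[0,0,0,0],[0,0,0,0],[0,0,0,0],[0,0,-0.02,0],[0,0,-0.05,0],[0,0,-0.08,0],[0,0,-0.1,0],[0,0,-0.1,0],[0.02,0,-0.1,0],[0.06,0,-0.1,0],[0.12,0,-0.1,0],[0.2,0,-0.1,0],[0.28,0,-0.1,0],[0.34,0,-0.1,0],[0.37,0,-0.1,0],[0.37,0,-0.1,0]]' - 20|sed -n '1,2p;4,6p'
python3 - <<'E'
from bot import *
fb(("scene",)); print(pitch(.045,("scene",),range(-36,20,4)))
go([.35,-.255,.42],48)
E
```

```text
time: 42.95
position: [0.3184, -0.2677, 0.173]
ft_force: [-0.5, 0.2, -0.9]
grip_width: 0.0417
grip_force: 20.0
scene bottle 0.55 [179.8, 380.9] 201 [ 0.5083 -0.4421] -0.375
{'scene': [(0.89, -24), (0.78, -28), (0.76, -32), (0.72, -20)]}
row [-0.0358  0.1046 -0.8216] turn 0.0005 min rows 6
```

```bash
python3 -m handwheel '[[0,0,-0.06,0],[0,0.01,-0.16,0],[-0.01,0.02,-0.28,0],[-0.015,0.04,-0.4,0],[-0.02,0.06,-0.52,0],[-0.03,0.08,-0.64,0],[-0.036,0.1,-0.76,0],[-0.036,0.105,-0.87,0],[-0.036,0.105,-0.95,0],[-0.036,0.105,-0.99,0],[-0.036,0.105,-0.99,0]]' |sed -n '1,2p;4,6p'
python3 - <<'E'
from h import *
go([.44,.0,.47],83)
E
```

```text
time: 44.07
position: [0.3511, -0.2557, 0.4738]
ft_force: [0.4, -0.5, -0.5]
grip_width: 0.0422
grip_force: 20.0
row [0.3473 0.8328 0.0088] turn -0.0967 min rows 6
```

```bash
python3 -m handwheel '[[0.02,0.05,0,-0.006],[0.05,0.13,0,-0.015],[0.1,0.24,0,-0.028],[0.15,0.36,0,-0.042],[0.2,0.48,0,-0.056],[0.25,0.6,0,-0.07],[0.3,0.71,0,-0.083],[0.33,0.79,0,-0.092],[0.347,0.833,0,-0.097],[0.347,0.833,0,-0.097],[0.347,0.833,0,-0.097]]' |sed -n '1,2p;4,6p'
python3 - <<'E'
from h import *
go([.5044,.2457,.40],118.4)
E
```

```text
time: 44.98
position: [0.4385, 0.0022, 0.469]
ft_force: [0.7, 0.5, -0.1]
grip_width: 0.0417
grip_force: 20.0
row [-0.1222  0.8321  0.2294] turn -0.0979 min rows 6
```

```bash
python3 -m handwheel '[[-0.01,0.05,0,-0.006],[-0.02,0.13,0,-0.015],[-0.035,0.24,0,-0.028],[-0.055,0.36,0,-0.042],[-0.07,0.48,0.02,-0.057],[-0.09,0.6,0.06,-0.071],[-0.105,0.71,0.1,-0.084],[-0.115,0.79,0.15,-0.093],[-0.122,0.832,0.2,-0.098],[-0.122,0.832,0.229,-0.098],[-0.122,0.832,0.229,-0.098],[-0.122,0.832,0.229,-0.098]]' |sed -n '1,2p;4,6p'
python3 - <<'E'
from h import *
go([.5044,.2457,.245],118.4)
go([.5044,.2457,.114],118.4)
E
```

```text
time: 45.98
position: [0.5048, 0.2435, 0.401]
ft_force: [-0.8, 0.9, -0.2]
grip_width: 0.042
grip_force: 20.0
row [-0.0034  0.0073  0.5198] turn -0.0005 min rows 4
row [-0.0043  0.0075  0.9565] turn -0.0005 min rows 7
```

```bash
python3 -m handwheel '[[-0.004,0.007,0.06,0],[-0.004,0.007,0.18,0],[-0.004,0.007,0.3,0],[-0.004,0.007,0.42,0],[-0.004,0.007,0.5,0],[-0.004,0.007,0.52,0],[-0.004,0.007,0.52,0],[-0.004,0.007,0.52,0]]' |sed -n '1,2p;4,6p'
python3 -m handwheel '[[0,0,0.02,0],[0,0,0.04,0],[0,0,0.06,0],[0,0,0.08,0],[0,0,0.1,0],[0,0,0.12,0],[0,0,0.14,0],[0,0,0.16,0],[0,0,0.18,0],[0,0,0.2,0],[0,0,0.2,0]]' - 5 |sed -n '1,2p;4,6p'
python3 -c "
from fit import *
print(pitch(.045,('scene','wrist'),range(-30,31,2)))"
```

```text
time: 46.65
position: [0.5066, 0.2471, 0.2476]
ft_force: [0.8, 0.1, 0.9]
grip_width: 0.0422
grip_force: 20.0
time: 47.57
position: [0.5042, 0.2474, 0.1841]
ft_force: [-0.5, 0.6, 0.4]
grip_width: 0.0427
grip_force: 5.0
{'scene': [(0.73, -14), (0.72, -16), (0.68, -12), (0.68, -18)], 'wrist': [(0.95, -8), (0.95, -10), (0.95, -12), (0.95, -14)]}
```

```bash
python3 -m handwheel '[[0,0,0.02,0],[0,0,0.04,0],[0,0,0.06,0],[0,0,0.08,0],[0,0,0.1,0],[0,0,0.12,0],[0,0,0.14,0],[0,0,0.16,0],[0,0,0.18,0],[0,0,0.2,0],[0,0,0.22,0],[0.003,0,0.233,0],[0.006,0,0.236,0],[0.006,0,0.236,0]]' - 3 |sed -n '1,2p;4,6p'
python3 -c "
from fit import *
print(pitch(.045,('scene','wrist'),range(-30,31,2)))"
```

```text
time: 48.93
position: [0.5046, 0.2468, 0.1149]
ft_force: [2.6, -0.8, -0.8]
grip_width: 0.0425
grip_force: 3.0
{'scene': [(0.47, 16), (0.46, 18), (0.44, 20), (0.44, 14)], 'wrist': [(0.96, 24), (0.96, 22), (0.95, 26), (0.95, 20)]}
```

```bash
python3 -m handwheel '[[0,0,0,0],[0,0,0,0],[0,0,0,0],[0,0,0,0],[0,0,-0.05,0],[0,0,-0.15,0],[0,0,-0.28,0],[0,0,-0.41,0],[0,0,-0.41,0],[0,0,-0.41,0],[0,0,-0.41,0]]' 65 |sed -n '1,2p;4,6p'
cat > jh.py <<'E'
from fit import *
P,M,o=pose(); w=vision.camera("wrist"); t=vision.camera("top"); th=np.radians(28.43); d=np.array([np.cos(th),np.sin(th)]); n=np.array([-d[1],d[0]])
Lw=[a["mask"].astype(np.float32) for a in vision.outline_of("wrist","jar0")]; vision.camera("top"); Lt=[a["mask"].astype(np.float32) for a in vision.outline_of("top","jar0")]
F0=np.array([.42557,.3000])
for k in(-1,0,1):
  out=[]
  for nm,L,pj,cut in(("w",Lw,lambda p:wproj(w,p,P,M),215),("t",Lt,lambda p:proj(t,p),420)):
    def cost(v):
      m=render(jar_h(np.r_[F0+n*(.085*k+v[1])+d*v[0],.138],th),pj); m[cut:]=0
      b=0
      for L1 in L:
        x=L1.copy(); x[cut:]=0; b=max(b,iou(m,x))
      return -b
    r=minimize(cost,[0,0],method="Nelder-Mead",options=dict(initial_simplex=[[0,0],[.008,0],[0,.008]],xatol=3e-4,fatol=1e-3)); out.append((nm,(r.x*1000).round(1).tolist(),round(-r.fun,2)))
  print("slot",k+1,out)
E
python3 jh.py
python3 - <<'E'
from h import *
d=np.array([np.cos(np.radians(28.43)),np.sin(np.radians(28.43))])
p=np.array([.4256,.3000])+d*.0433; print(p); go([*p,.22],118.4)
E
```

```text
time: 50.05
position: [0.5023, 0.2466, 0.2374]
ft_force: [-0.3, -0.6, 0.3]
grip_width: 0.0563
grip_force: 0.0
slot 0 [('w', [-0.1, 0.7], np.float64(0.98)), ('t', [0.0, 0.0], np.float64(-0.0))]
slot 1 [('w', [0.1, 1.8], np.float64(0.96)), ('t', [10.0, 4.0], np.float64(0.18))]
slot 2 [('w', [-0.9, 2.2], np.float64(0.94)), ('t', [-3.7, 0.3], np.float64(0.9))]
[0.46367799 0.32061447]
row [-0.0043  0.2786  0.0542] turn -0.0001 min rows 3
```

```bash
python3 -m handwheel '[[0,0.1,0,0],[-0.004,0.2,0,0],[-0.004,0.28,0.02,0],[-0.004,0.28,0.1,0],[-0.004,0.28,0.2,0],[-0.004,0.28,0.3,0],[-0.004,0.28,0.38,0],[-0.004,0.28,0.41,0],[-0.004,0.28,0.41,0],[-0.004,0.28,0.41,0]]' 65|sed -n '1,2p;4p'
python3 - <<'E'
from h import *
go([.4632,.3214,.1145],118.4)
E
python3 -m handwheel '[[0,0,0,0],[0,0,0,0],[0,0,0,0],[0,0,0,0],[0,0,0,0],[0,0,0,0]]' 0 15|sed -n '1,2p;4,6p'
```

```text
time: 51.13
position: [0.4646, 0.3212, 0.1146]
ft_force: [0.0, 0.4, -0.0]
row [0.0037 0.0027 0.0003] turn -0.0001 min rows 1
time: 51.63
position: [0.4653, 0.3218, 0.1162]
ft_force: [0.1, 0.8, 6.2]
grip_width: 0.042
grip_force: 15.0
```

```bash
python3 -m handwheel '[[0,0,0,0],[0,0,0,0],[0,0,-0.01,0],[0,0,-0.025,0],[0,0,-0.04,0],[0,0,-0.055,0],[0,0,-0.07,0],[0,0,-0.085,0],[0,0,-0.095,0],[0,0,-0.095,0],[0,0,-0.095,0],[0,0,-0.095,0],[0,0,-0.095,0]]' - 3|sed -n '1,2p;4,6p'
python3 -c "
from fit import *
print(pitch(.045,('scene','wrist'),range(-30,31,2)))"
python3 -m handwheel '[[0,0,0,0],[0,0,0,0],[0,0,0,0],[0,0,-0.03,0],[0,0,-0.07,0],[0,0,-0.12,0],[0,0,-0.18,0],[0,0,-0.26,0],[0,0,-0.34,0],[0,0,-0.43,0],[0,0,-0.52,0],[0,0,-0.61,0],[0,0,-0.7,0],[0,0,-0.79,0],[0,0,-0.86,0],[0,0,-0.91,0],[0,0,-0.93,0],[0,0,-0.93,0]]' - 20|sed -n '1,2p;4,6p'
python3 - <<'E'
from bot import *
print(pitch(.045,('scene','wrist'),range(-30,31,2))); fb(("scene",))
go([.44,0.02,.42],83)
E
```

```text
time: 52.72
position: [0.4643, 0.3212, 0.1431]
ft_force: [-0.6, 1.1, -1.7]
grip_width: 0.0424
grip_force: 3.0
{'scene': [(0.38, 2), (0.37, 4), (0.37, 0), (0.36, 6)], 'wrist': [(0.0, 30), (0.0, 28), (0.0, 26), (0.0, 24)]}
time: 54.42
position: [0.4648, 0.3214, 0.4244]
ft_force: [-0.4, 0.6, -1.9]
grip_width: 0.0418
grip_force: 20.0
{'scene': [(0.7, 4), (0.7, 2), (0.67, 0), (0.64, 6)], 'wrist': [(0.89, 26), (0.89, 24), (0.89, 22), (0.89, 20)]}
scene bottle 0.74 [132.5, 215.7] 355 [ 0.52  -0.435] -0.0
scene bottle 0.56 [173.6, 384.1] 530 [ 0.5071 -0.4438] -0.945
row [ 0.5466 -0.8449  0.004 ] turn 0.0982 min rows 7
```

```bash
python3 -m handwheel '[[0.009,-0.014,0,0.002],[0.027,-0.042,0,0.005],[0.055,-0.084,0,0.01],[0.09,-0.139,0,0.016],[0.137,-0.211,0,0.025],[0.189,-0.291,0,0.034],[0.246,-0.38,0,0.044],[0.3,-0.465,0,0.054],[0.355,-0.549,0,0.064],[0.407,-0.629,0,0.073],[0.454,-0.701,0,0.082],[0.492,-0.76,0,0.088],[0.519,-0.803,0,0.093],[0.536,-0.828,0,0.096],[0.547,-0.845,0,0.098],[0.547,-0.845,0,0.098]]' |sed -n '1,2p;4,6p'
python3 - <<'E'
from h import *
go([.35,-.255,.42],48)
E
```

```text
time: 56.05
position: [0.4402, 0.0192, 0.4222]
ft_force: [0.9, -0.1, -0.4]
grip_width: 0.0422
grip_force: 20.0
row [ 0.1867 -0.9441  0.0077] turn 0.0971 min rows 7
```

```bash
python3 -m handwheel '[[0.003,-0.015,0,0.002],[0.01,-0.047,0,0.005],[0.019,-0.095,0,0.01],[0.031,-0.156,0,0.016],[0.047,-0.237,0,0.024],[0.065,-0.327,0,0.034],[0.085,-0.426,0,0.044],[0.104,-0.52,0,0.054],[0.123,-0.615,0,0.063],[0.141,-0.705,0,0.073],[0.157,-0.786,0,0.081],[0.17,-0.852,0,0.088],[0.18,-0.9,0,0.093],[0.186,-0.93,0,0.096],[0.187,-0.944,0,0.097],[0.187,-0.944,0,0.097]]' |sed -n '1,2p;4,6p'
python3 - <<'E'
from bot import *
fb(("scene",)); go([.322,-.271,.1316],48)
E
```

```text
time: 57.38
position: [0.3507, -0.2545, 0.4221]
ft_force: [0.0, 0.3, -1.5]
grip_width: 0.0419
grip_force: 20.0
scene bottle 0.98 [172.4, 383.6] 501 [ 0.5063 -0.4431] -0.925
row [ 0.0325 -0.1082  0.9686] turn 0.0007 min rows 7
```

```bash
python3 -m handwheel '[[0.002,-0.006,0.02,0],[0.006,-0.018,0.06,0],[0.01,-0.03,0.12,0],[0.014,-0.045,0.2,0],[0.018,-0.06,0.29,0],[0.022,-0.072,0.39,0],[0.026,-0.084,0.49,0],[0.03,-0.094,0.59,0],[0.033,-0.102,0.69,0],[0.033,-0.108,0.78,0],[0.033,-0.108,0.86,0],[0.033,-0.108,0.92,0],[0.033,-0.108,0.957,0],[0.033,-0.108,0.968,0],[0.033,-0.108,0.968,0],[0.033,-0.108,0.968,0]]' |sed -n '1,2p;4,6p'
python3 jw.py; python3 - <<'E'
from h import *
go([.4037,-.346,.1316],48)
E
```

```text
time: 58.82
position: [0.3222, -0.2718, 0.1322]
ft_force: [0.1, 0.2, -0.9]
grip_width: 0.0415
grip_force: 20.0
foot row 165 w190 86 9794
-28 166 100; -24 165 101; -20 164 100; -16 164 97; -12 165 94; -8 166 92; -4 168 90; 0 169 88; 4 172 87; 8 174 85; 12 171 84; 16 168 82; row [-0.3658 -0.0024  0.0046] turn 0.0006 min rows 3
```

```bash
python3 -m handwheel '[[-0.007,0,0.002,0],[-0.02,0,0.002,0],[-0.04,0,0.002,0],[-0.067,0,0.002,0],[-0.1,0,0.002,0],[-0.137,0,0.002,0],[-0.173,0,0.002,0],[-0.21,0,0.002,0],[-0.243,0,0.002,0],[-0.273,-0.002,0.002,0],[-0.3,-0.002,0.002,0],[-0.323,-0.002,0.002,0],[-0.34,-0.002,0.002,0],[-0.353,-0.002,0.002,0],[-0.361,-0.002,0.002,0],[-0.365,-0.002,0.002,0],[-0.365,-0.002,0.002,0]]' |sed -n '1,2p;4,6p'
python3 -m handwheel '[[0,0,-0.008,0],[0,0,-0.016,0],[0,0,-0.016,0]]' - 8|sed -n '1,2p;4,6p'
python3 -m handwheel '[[0,0,0,0],[0,0,0,0],[0,0,0,0]]' - 5|sed -n '2p;4p'
python3 -m handwheel '[[0,0,0,0],[0,0,0,0],[0,0,0,0],[0,0,0,0],[0,0,0,0],[0,0,0,0],[0,0,0,0],[0,0,-0.01,0],[0,0,-0.02,0],[0,0,-0.025,0],[0,0,-0.025,0],[0,0,-0.025,0],[0,0,-0.025,0],[0,0,-0.025,0],[0,0,-0.025,0],[0,0,-0.025,0],[0,0,-0.025,0],[0,0,-0.025,0],[0,0,-0.025,0]]' - 3|sed -n '1,2p;4,6p'
python3 jw.py
```

```text
time: 60.33
position: [0.4029, -0.3452, 0.1312]
ft_force: [0.8, 0.1, -1.7]
grip_width: 0.0416
grip_force: 20.0
time: 60.58
position: [0.403, -0.3453, 0.1367]
ft_force: [-0.1, -0.5, -1.6]
grip_width: 0.0423
grip_force: 8.0
position: [0.4029, -0.3451, 0.1361]
ft_force: [0.6, -0.9, -1.0]
time: 62.42
position: [0.4029, -0.3452, 0.1435]
ft_force: [-0.1, 0.0, -0.4]
grip_width: 0.0427
grip_force: 3.0
foot row 161 w190 97 10096
-28 166 100; -24 165 101; -20 164 100; -16 164 98; -12 165 94; -8 166 92; -4 167 90; 0 169 88; 4 171 87; 8 174 86; 12 171 84; 16 168 82;
```

```bash
python3 -m handwheel '[[0,0,0,0],[0,0,0,0],[0,0,0,0],[0,0,0,0],[0,0,0,0],[0,0,0,0],[0,0,-0.02,0],[0,0,-0.05,0],[0,0,-0.08,0],[0,0,-0.1,0],[0,0,-0.1,0],[0.02,0,-0.1,0],[0.06,0,-0.1,0],[0.12,0,-0.1,0],[0.2,0,-0.1,0],[0.28,0,-0.1,0],[0.34,0,-0.1,0],[0.37,0,-0.1,0],[0.37,0,-0.1,0]]' - 20|sed -n '1,2p;4,6p'
python3 - <<'E'
from bot import *
fb(("scene",)); print(pitch(.046,("scene",),range(-36,20,4)))
for n in("top","scene"): vision.camera(n); print([(r["point"],r["conf"]) for r in vision.look_for(n,"ball0")])
go([.35,-.255,.47],48)
E
```

```text
time: 64.1
position: [0.3184, -0.2688, 0.1733]
ft_force: [-0.7, 0.8, -1.2]
grip_width: 0.042
grip_force: 20.0
{'scene': [(0.88, -24), (0.74, -20), (0.73, -28), (0.73, -32)]}
[]
[]
row [-0.0356  0.1068 -0.9884] turn 0.0005 min rows 8
```

```bash
python3 -m handwheel '[[0,0,-0.06,0],[0,0.01,-0.16,0],[-0.01,0.02,-0.28,0],[-0.015,0.04,-0.4,0],[-0.02,0.06,-0.52,0],[-0.03,0.08,-0.64,0],[-0.036,0.1,-0.76,0],[-0.036,0.107,-0.87,0],[-0.036,0.107,-0.95,0],[-0.036,0.107,-0.99,0],[-0.036,0.107,-0.99,0]]' |sed -n '1,2p;4,6p'
python3 - <<'E'
from bot import *
fb(("scene",)); go([.44,.03,.47],83)
E
```

```text
time: 65.42
position: [0.3509, -0.2557, 0.4738]
ft_force: [0.2, 0.3, -1.3]
grip_width: 0.0418
grip_force: 20.0
scene bottle 0.86 [174.7, 383.5] 541 [ 0.5061 -0.4443] -0.934
row [4.076e-01 9.072e-01 3.000e-04] turn -0.0967 min rows 7
```

```bash
python3 -m handwheel '[[0.02,0.05,0,-0.006],[0.06,0.13,0,-0.015],[0.11,0.24,0,-0.027],[0.16,0.36,0,-0.04],[0.22,0.48,0,-0.053],[0.27,0.6,0,-0.066],[0.32,0.72,0,-0.078],[0.37,0.82,0,-0.088],[0.4,0.88,0,-0.095],[0.408,0.907,0,-0.097],[0.408,0.907,0,-0.097],[0.408,0.907,0,-0.097]]' |sed -n '1,2p;4,6p'
python3 - <<'E'
from h import *
go([.4648,.3214,.40],118.4)
E
```

```text
time: 66.52
position: [0.4395, 0.0294, 0.4693]
ft_force: [-0.1, 0.1, -1.0]
grip_width: 0.0421
grip_force: 20.0
row [0.0332 0.9764 0.2301] turn -0.0982 min rows 8
```

```bash
python3 -m handwheel '[[0.002,0.05,0,-0.005],[0.005,0.13,0,-0.014],[0.008,0.24,0,-0.025],[0.012,0.36,0,-0.037],[0.016,0.48,0,-0.049],[0.02,0.6,0,-0.061],[0.024,0.72,0.03,-0.073],[0.028,0.83,0.08,-0.084],[0.031,0.91,0.14,-0.092],[0.033,0.96,0.2,-0.097],[0.033,0.976,0.23,-0.098],[0.033,0.976,0.23,-0.098],[0.033,0.976,0.23,-0.098]]' |sed -n '1,2p;4,6p'
python3 - <<'E'
from h import *
go([.4646,.3214,.245],118.4)
E
```

```text
time: 67.6
position: [0.4658, 0.32, 0.4012]
ft_force: [0.5, 0.2, -1.0]
grip_width: 0.0419
grip_force: 20.0
row [4.000e-04 6.500e-03 5.208e-01] turn -0.0005 min rows 4
```

```bash
python3 -m handwheel '[[0,0.005,0.06,0],[0,0.005,0.18,0],[0,0.005,0.3,0],[0,0.005,0.42,0],[0,0.005,0.5,0],[0,0.005,0.52,0],[0,0.005,0.52,0],[0,0.005,0.52,0]]' |sed -n '1,2p;4p'
python3 -m handwheel '[[0,0,0.02,0],[0,0,0.04,0],[0,0,0.06,0],[0,0,0.08,0],[0,0,0.1,0],[0,0,0.12,0],[0,0,0.14,0],[0,0,0.16,0],[0,0,0.18,0],[0,0,0.2,0],[0,0,0.2,0]]' - 4 |sed -n '1,2p;4,6p'
python3 -m handwheel '[[0,0,0.02,0],[0,0,0.04,0],[0,0,0.06,0],[0,0,0.08,0],[0,0,0.1,0],[0,0,0.12,0],[0,0,0.14,0],[0,0,0.16,0],[0,0,0.18,0],[0,0,0.2,0],[0,0,0.22,0],[0.003,0,0.23,0],[0.006,0,0.234,0],[0.006,0,0.234,0]]' - 3 |sed -n '1,2p;4,6p'
python3 -c "
from fit import *
print(pitch(.046,('scene','wrist'),range(-30,31,2)))
go([.4635,.3205,.1145],118.4)"
```

```text
time: 68.27
position: [0.4665, 0.3228, 0.2477]
ft_force: [0.4, 0.1, -0.1]
time: 69.18
position: [0.4638, 0.3227, 0.184]
ft_force: [-0.4, -1.0, -0.4]
grip_width: 0.0424
grip_force: 4.0
time: 70.35
position: [0.4651, 0.3223, 0.1159]
ft_force: [4.0, -1.5, 0.1]
grip_width: 0.0423
grip_force: 3.0
{'scene': [(0.49, 18), (0.48, 16), (0.46, 20), (0.46, 14)], 'wrist': [(0.91, 26), (0.91, 24), (0.91, 22), (0.91, 20)]}
row [ 0.0073 -0.0032  0.0051] turn -0.0 min rows 1
```

Home again; release and go to slot 2.

```bash
python3 -m handwheel '[[0,0,0,0],[0,0,0,0],[0,0,0,0],[0,0,0,0],[0,0,-0.05,0],[0,0,-0.15,0],[0,0,-0.28,0],[0,0,-0.41,0],[0,0,-0.41,0],[0,0,-0.41,0],[0,0,-0.41,0]]' 65 |sed -n '1,2p;4,6p'
python3 jh.py
python3 - <<'E'
from h import *
a=np.radians(28.43);d=np.array([np.cos(a),np.sin(a)]);n=np.array([-d[1],d[0]])
p=np.array([.4256,.3000])+d*.0435+n*.0865; print(p); go([*p,.1145],118.4)
E
```

```text
time: 71.47
position: [0.4619, 0.3221, 0.2379]
ft_force: [0.1, 0.3, -1.0]
grip_width: 0.0563
grip_force: 0.0
slot 0 [('w', [-0.2, -0.6], np.float64(0.95)), ('t', [0.7, 0.2], np.float64(0.51))]
slot 1 [('w', [-0.6, 0.3], np.float64(0.98)), ('t', [0.0, 0.0], np.float64(-0.0))]
slot 2 [('w', [-1.1, 1.9], np.float64(0.97)), ('t', [0.0, 0.0], np.float64(-0.0))]
[0.42267255 0.39677774]
row [-0.0045  0.282   0.4076] turn -0.0001 min rows 3
```

```bash
python3 -m handwheel '[[0,0.1,0,0],[-0.002,0.2,0,0],[-0.002,0.282,0.02,0],[-0.002,0.282,0.1,0],[-0.002,0.282,0.2,0],[-0.002,0.282,0.3,0],[-0.002,0.282,0.38,0],[-0.002,0.282,0.408,0],[-0.002,0.282,0.408,0],[-0.002,0.282,0.408,0]]' 65|sed -n '1,2p;4p'
python3 -m handwheel '[[0,0,0,0],[0,0,0,0],[0,0,0,0],[0,0,0,0],[0,0,0,0],[0,0,0,0]]' 0 15|sed -n '1,2p;4,6p'
python3 -m handwheel '[[0,0,0,0],[0,0,0,0],[0,0,-0.01,0],[0,0,-0.025,0],[0,0,-0.04,0],[0,0,-0.055,0],[0,0,-0.07,0],[0,0,-0.085,0],[0,0,-0.095,0],[0,0,-0.095,0],[0,0,-0.095,0],[0,0,-0.095,0],[0,0,-0.095,0]]' - 3|sed -n '1,2p;4,6p'
python3 -c "
from fit import *
print(pitch(.046,('scene','wrist'),range(-30,31,2)))"
```

```text
time: 72.55
position: [0.4236, 0.397, 0.1158]
ft_force: [0.2, 1.0, 0.6]
time: 73.05
position: [0.4248, 0.3966, 0.1175]
ft_force: [1.5, -4.5, 6.8]
grip_width: 0.0421
grip_force: 15.0
time: 74.13
position: [0.4232, 0.3968, 0.1442]
ft_force: [-0.1, -0.1, -0.3]
grip_width: 0.0424
grip_force: 3.0
{'scene': [(0.36, 4), (0.36, 2), (0.35, 6), (0.35, 0)], 'wrist': [(0.01, -2), (0.01, -4), (0.01, -6), (0.01, -8)]}
```

```bash
python3 -m handwheel '[[0,0,0,0],[0,0,0,0],[0,0,0,0],[0,0,-0.03,0],[0,0,-0.07,0],[0,0,-0.12,0],[0,0,-0.18,0],[0,0,-0.26,0],[0,0,-0.34,0],[0,0,-0.43,0],[0,0,-0.52,0],[0,0,-0.61,0],[0,0,-0.7,0],[0,0,-0.79,0],[0,0,-0.86,0],[0,0,-0.91,0],[0,0,-0.93,0],[0,0,-0.93,0]]' - 20|sed -n '1,2p;4,6p'
python3 - <<'E'
from bot import *
print(pitch(.046,('scene','wrist'),range(-30,31,2))); fb(("scene",))
go([.44,0.13,.42],95)
E
```

```text
time: 75.83
position: [0.4237, 0.3973, 0.4257]
ft_force: [0.1, 0.1, -1.0]
grip_width: 0.0421
grip_force: 20.0
{'scene': [(0.57, 4), (0.57, 2), (0.56, 0), (0.53, 6)], 'wrist': [(0.9, 24), (0.9, 22), (0.9, 20), (0.9, 18)]}
scene bottle 0.91 [174.1, 384.2] 523 [ 0.5051 -0.4418] -0.932
row [ 0.372  -0.8091  0.0078] turn 0.0649 min rows 6
```

```bash
python3 -m handwheel '[[0.006,-0.013,0,0.001],[0.019,-0.04,0,0.003],[0.037,-0.081,0,0.006],[0.061,-0.133,0,0.011],[0.093,-0.202,0,0.016],[0.128,-0.279,0,0.022],[0.167,-0.364,0,0.029],[0.205,-0.445,0,0.036],[0.242,-0.526,0,0.042],[0.277,-0.603,0,0.048],[0.309,-0.672,0,0.054],[0.335,-0.728,0,0.058],[0.353,-0.769,0,0.062],[0.365,-0.793,0,0.064],[0.372,-0.809,0,0.065],[0.372,-0.809,0,0.065]]' |sed -n '1,2p;4,6p'
python3 - <<'E'
from h import *
go([.40,-.12,.42],67)
E
```

```text
time: 77.47
position: [0.4403, 0.1293, 0.4235]
ft_force: [-0.0, 0.4, -1.9]
grip_width: 0.0421
grip_force: 20.0
row [ 0.2044 -0.8166  0.012 ] turn 0.0774 min rows 6
```

```bash
python3 -m handwheel '[[0.003,-0.013,0,0.001],[0.01,-0.041,0,0.004],[0.02,-0.082,0,0.008],[0.034,-0.135,0,0.013],[0.051,-0.204,0,0.019],[0.07,-0.282,0,0.027],[0.092,-0.367,0,0.035],[0.112,-0.449,0,0.043],[0.133,-0.531,0,0.05],[0.152,-0.608,0,0.058],[0.17,-0.678,0,0.064],[0.184,-0.735,0,0.07],[0.194,-0.776,0,0.074],[0.2,-0.8,0,0.076],[0.204,-0.817,0,0.077],[0.204,-0.817,0,0.077]]' |sed -n '1,2p;4,6p'
python3 - <<'E'
from h import *
go([.322,-.271,.42],48)
E
```

```text
time: 78.8
position: [0.4007, -0.1196, 0.4234]
ft_force: [-0.5, 0.6, -1.3]
grip_width: 0.0419
grip_force: 20.0
row [ 0.0463 -0.567   0.0113] turn 0.0534 min rows 5
```

```bash
python3 -m handwheel '[[0.001,-0.012,0,0.001],[0.003,-0.036,0,0.003],[0.006,-0.073,0,0.007],[0.01,-0.12,0,0.011],[0.015,-0.18,0,0.017],[0.02,-0.247,0,0.023],[0.026,-0.314,0,0.03],[0.031,-0.378,0,0.036],[0.036,-0.436,0,0.041],[0.039,-0.485,0,0.046],[0.042,-0.522,0,0.049],[0.045,-0.548,0,0.052],[0.046,-0.562,0,0.053],[0.046,-0.567,0,0.053],[0.046,-0.567,0,0.053]]' |sed -n '1,2p;4,6p'
python3 - <<'E'
from bot import *
fb(("scene",)); go([.322,-.271,.1316],48)
E
```

```text
time: 80.05
position: [0.3223, -0.2705, 0.4234]
ft_force: [0.2, 0.8, 0.3]
grip_width: 0.0418
grip_force: 20.0
scene bottle 0.78 [171.4, 383.9] 493 [ 0.5075 -0.4434] -0.909
row [-7.000e-04 -3.700e-03  9.729e-01] turn 0.0006 min rows 7
```

```bash
python3 -m handwheel '[[0,0,0.02,0],[0,0,0.06,0],[0,0,0.12,0],[0,0,0.2,0],[0,0,0.29,0],[0,0,0.39,0],[0,0,0.49,0],[0,0,0.59,0],[0,0,0.69,0],[0,-0.004,0.78,0],[0,-0.004,0.86,0],[0,-0.004,0.92,0],[0,-0.004,0.96,0],[0,-0.004,0.973,0],[0,-0.004,0.973,0],[0,-0.004,0.973,0]]' |sed -n '1,2p;4,6p'
python3 jw.py; python3 - <<'E'
from h import *
go([.4037,-.346,.1316],48)
E
```

```text
time: 81.48
position: [0.3218, -0.2717, 0.1318]
ft_force: [0.4, -0.1, -0.6]
grip_width: 0.0418
grip_force: 20.0
foot row 164 w190 85 9768
-28 166 100; -24 165 101; -20 164 100; -16 164 98; -12 165 94; -8 166 92; -4 168 90; 0 169 88; 4 172 87; 8 174 85; 12 171 84; 16 168 82; row [-0.3668 -0.0021  0.0034] turn 0.0005 min rows 3
```

```bash
python3 -m handwheel '[[-0.007,0,0.002,0],[-0.02,0,0.002,0],[-0.04,0,0.002,0],[-0.067,0,0.002,0],[-0.1,0,0.002,0],[-0.137,0,0.002,0],[-0.173,0,0.002,0],[-0.21,0,0.002,0],[-0.243,0,0.002,0],[-0.273,-0.002,0.002,0],[-0.3,-0.002,0.002,0],[-0.323,-0.002,0.002,0],[-0.34,-0.002,0.002,0],[-0.353,-0.002,0.002,0],[-0.361,-0.002,0.002,0],[-0.366,-0.002,0.002,0],[-0.366,-0.002,0.002,0]]' |sed -n '1,2p;4,6p'
python3 -m handwheel '[[0,0,-0.008,0],[0,0,-0.016,0],[0,0,-0.016,0]]' - 8|sed -n '1,2p;4,6p'
python3 -m handwheel '[[0,0,0,0],[0,0,0,0],[0,0,0,0]]' - 5|sed -n '2p;4p'
python3 -m handwheel '[[0,0,0,0],[0,0,0,0],[0,0,0,0],[0,0,0,0],[0,0,0,0],[0,0,0,0],[0,0,0,0],[0,0,-0.01,0],[0,0,-0.02,0],[0,0,-0.025,0],[0,0,-0.025,0],[0,0,-0.025,0],[0,0,-0.025,0],[0,0,-0.025,0],[0,0,-0.025,0],[0,0,-0.025,0],[0,0,-0.025,0],[0,0,-0.025,0],[0,0,-0.025,0]]' - 3|sed -n '1,2p;4,6p'
python3 jw.py
python3 -m handwheel '[[0,0,0,0],[0,0,0,0],[0,0,0,0],[0,0,0,0],[0,0,0,0],[0,0,0,0],[0,0,-0.02,0],[0,0,-0.05,0],[0,0,-0.08,0],[0,0,-0.1,0],[0,0,-0.1,0],[0.02,0,-0.1,0],[0.06,0,-0.1,0],[0.12,0,-0.1,0],[0.2,0,-0.1,0],[0.28,0,-0.1,0],[0.34,0,-0.1,0],[0.37,0,-0.1,0],[0.37,0,-0.1,0]]' - 20|sed -n '1,2p;4,6p'
python3 - <<'E'
from bot import *
fb(("scene",)); print(pitch(.046,("scene",),range(-36,20,4)))
for n in("top","scene","wrist"): vision.camera(n); print([(r["point"],r["conf"]) for r in vision.look_for(n,"ball0")])
go([.35,-.255,.47],48)
E
```

```text
time: 83.0
position: [0.4029, -0.3452, 0.1309]
ft_force: [0.3, 0.5, -0.6]
grip_width: 0.0419
grip_force: 20.0
time: 83.25
position: [0.4029, -0.3453, 0.1363]
ft_force: [0.8, 0.1, -0.7]
grip_width: 0.0423
grip_force: 8.0
position: [0.4028, -0.3451, 0.1358]
ft_force: [0.3, 0.2, -1.7]
time: 85.08
position: [0.4029, -0.3452, 0.1432]
ft_force: [0.6, 0.6, 0.1]
grip_width: 0.0424
grip_force: 3.0
foot row 159 w190 97 10248
-28 166 100; -24 165 101; -20 164 100; -16 164 98; -12 165 94; -8 166 92; -4 167 90; 0 169 88; 4 171 87; 8 174 86; 12 171 84; 16 168 82; time: 86.77
position: [0.3183, -0.2688, 0.173]
ft_force: [0.4, 1.2, -1.2]
grip_width: 0.0417
grip_force: 20.0
scene bottle 0.68 [184.9, 384.1] 151 [ 0.507  -0.4441] -0.284
{'scene': [(0.89, -24), (0.75, -20), (0.72, -28), (0.71, -32)]}
[]
[]
[]
row [-0.0368  0.1066 -0.9895] turn 0.0005 min rows 8
```

```bash
python3 -m handwheel '[[0,0,-0.06,0],[0,0.01,-0.16,0],[-0.01,0.02,-0.28,0],[-0.015,0.04,-0.4,0],[-0.02,0.06,-0.52,0],[-0.03,0.08,-0.64,0],[-0.036,0.1,-0.76,0],[-0.036,0.107,-0.87,0],[-0.036,0.107,-0.95,0],[-0.036,0.107,-0.99,0],[-0.036,0.107,-0.99,0]]' |sed -n '1,2p'
python3 -m handwheel '[[0.02,0.05,0,-0.006],[0.06,0.13,0,-0.015],[0.11,0.24,0,-0.027],[0.16,0.36,0,-0.04],[0.22,0.48,0,-0.053],[0.27,0.6,0,-0.066],[0.32,0.72,0,-0.078],[0.37,0.82,0,-0.088],[0.4,0.88,0,-0.095],[0.408,0.907,0,-0.097],[0.408,0.907,0,-0.097],[0.408,0.907,0,-0.097]]' |sed -n '1,2p;4,6p'
python3 - <<'E'
from h import *
go([.44,.22,.47],105)
E
```

```text
time: 88.18
position: [0.3507, -0.2555, 0.4734]
time: 89.18
position: [0.4395, 0.0295, 0.4692]
ft_force: [0.0, -0.3, -0.6]
grip_width: 0.0419
grip_force: 20.0
row [ 0.0751  0.6307 -0.0029] turn -0.0609 min rows 5
```

```bash
python3 -m handwheel '[[0.006,0.05,0,-0.005],[0.016,0.13,0,-0.013],[0.028,0.24,0,-0.023],[0.043,0.36,0,-0.035],[0.056,0.47,0,-0.046],[0.067,0.56,0,-0.054],[0.073,0.615,0,-0.06],[0.075,0.631,0,-0.061],[0.075,0.631,0,-0.061]]' |sed -n '1,2p'
python3 - <<'E'
from h import *
go([.4238,.3970,.40],118.4)
E
```

```text
time: 89.93
position: [0.4405, 0.2198, 0.4697]
row [-0.0989  0.5851  0.2319] turn -0.0373 min rows 5
```

```bash
python3 -m handwheel '[[-0.008,0.05,0,-0.003],[-0.02,0.13,0,-0.008],[-0.04,0.24,0,-0.015],[-0.06,0.35,0.02,-0.022],[-0.076,0.45,0.06,-0.029],[-0.088,0.53,0.11,-0.034],[-0.096,0.57,0.17,-0.037],[-0.099,0.585,0.22,-0.037],[-0.099,0.585,0.232,-0.037],[-0.099,0.585,0.232,-0.037],[-0.099,0.585,0.232,-0.037]]' |sed -n '1,2p;4,6p'
python3 - <<'E'
from h import *
go([.4238,.3970,.245],118.4)
E
```

```text
time: 90.85
position: [0.4245, 0.3962, 0.4013]
ft_force: [-0.3, -0.0, -0.5]
grip_width: 0.0418
grip_force: 20.0
row [0.0011 0.0039 0.5211] turn -0.0005 min rows 4
```

```bash
python3 -m handwheel '[[0,0.003,0.06,0],[0,0.003,0.18,0],[0,0.003,0.3,0],[0,0.003,0.42,0],[0,0.003,0.5,0],[0,0.003,0.52,0],[0,0.003,0.52,0],[0,0.003,0.52,0]]' |sed -n '1,2p;4p'
python3 -m handwheel '[[0,0,0.02,0],[0,0,0.04,0],[0,0,0.06,0],[0,0,0.08,0],[0,0,0.1,0],[0,0,0.12,0],[0,0,0.14,0],[0,0,0.16,0],[0,0,0.18,0],[0,0,0.2,0],[0,0,0.2,0]]' - 4 |sed -n '1,2p;4,6p'
python3 -m handwheel '[[0,0,0.02,0],[0,0,0.04,0],[0,0,0.06,0],[0,0,0.08,0],[0,0,0.1,0],[0,0,0.12,0],[0,0,0.14,0],[0,0,0.16,0],[0,0,0.18,0],[0,0,0.2,0],[0,0,0.22,0],[0.003,0,0.23,0],[0.006,0,0.234,0],[0.006,0,0.234,0]]' - 3 |sed -n '1,2p;4,6p'
python3 -m handwheel '[[0,0,0,0],[0,0,0,0],[0,0,0,0],[0,0,0,0],[0,0,-0.05,0],[0,0,-0.15,0],[0,0,-0.28,0],[0,0,-0.41,0],[0,0,-0.41,0],[0,0,-0.41,0],[0,0,-0.41,0]]' 65 |sed -n '1,2p;4,6p'
python3 jh.py
```

```text
time: 91.52
position: [0.4248, 0.3988, 0.2468]
ft_force: [0.6, -0.0, -1.3]
time: 92.43
position: [0.4223, 0.3981, 0.1831]
ft_force: [-0.2, 0.3, -0.8]
grip_width: 0.0422
grip_force: 4.0
time: 93.6
position: [0.4226, 0.3982, 0.1148]
ft_force: [3.1, 0.6, 0.4]
grip_width: 0.0408
grip_force: 3.0
time: 94.52
position: [0.4205, 0.3973, 0.2371]
ft_force: [-0.9, -0.6, -1.2]
grip_width: 0.0565
grip_force: 0.0
slot 0 [('w', [-0.8, -1.8], np.float64(0.94)), ('t', [1.0, 0.5], np.float64(0.87))]
slot 1 [('w', [-0.9, -0.5], np.float64(0.97)), ('t', [0.0, 0.0], np.float64(0.73))]
slot 2 [('w', [-0.9, 0.2], np.float64(0.98)), ('t', [0.0, 0.0], np.float64(-0.0))]
```

```bash
python3 -m handwheel '[[0,0,-0.1,0],[0,0,-0.22,0],[0,0,-0.34,0],[0.02,-0.1,-0.46,0],[0.05,-0.22,-0.58,0],[0.08,-0.34,-0.66,0],[0.1,-0.46,-0.68,0],[0.12,-0.58,-0.68,0],[0.14,-0.7,-0.68,0],[0.16,-0.82,-0.68,0],[0.18,-0.93,-0.68,0],[0.2,-1,-0.68,0],[0.2,-1,-0.68,0],[0.2,-1,-0.68,0]]' |sed -n '1,2p;4,6p'
python3 jh.py
python3 - <<'E'
from bot import *
fb()
t=vision.camera("top"); old=cv2.imread("pics/top0.png")[:,:,::-1].astype(int); new=t["frame"].astype(int)
a=np.radians(28.43);d=np.array([np.cos(a),np.sin(a)]);n=np.array([-d[1],d[0]])
for k in(-1,0,1):
  for s in(.0105,.025,.06,.12):
    p=np.r_[np.array([.42557,.3])+n*(.085*k+.001)+d*s*.96,.138+.275*s-.01]; r,c=proj(t,p).round().astype(int)
    print(k+1,s,(r,c),"old",old[r-1:r+2,c-1:c+2].mean().round(),old[r-2:r+3,c-2:c+3].sum(2).min()//3,"new",new[r-1:r+2,c-1:c+2].mean().round(),new[r-2:r+3,c-2:c+3].sum(2).min()//3)
print([(r["point"],r["conf"]) for r in vision.look_for("top","ball0")])
w=vision.camera("wrist"); print([(r["point"],r["conf"]) for r in vision.look_for("wrist","ball0")])
E
```

```text
time: 95.93
position: [0.5112, 0.1043, 0.4404]
ft_force: [-0.1, 0.4, 1.0]
grip_width: 0.0567
grip_force: 0.0
slot 0 [('w', [-0.2, 0.9], np.float64(0.97)), ('t', [1.7, 0.9], np.float64(0.93))]
slot 1 [('w', [-0.2, 2.3], np.float64(0.94)), ('t', [-1.8, 0.4], np.float64(0.92))]
slot 2 [('w', [-0.8, 2.0], np.float64(0.95)), ('t', [-1.0, 0.5], np.float64(0.93))]
scene bottle 0.56 [175.4, 382.4] 512 [ 0.507  -0.4422] -0.945
top bottle 0.54 [217.3, 409.0] 271 [ 0.4794 -0.4064] -0.404
0 0.0105 (np.int64(213), np.int64(245)) old 163.0 119 new 169.0 122
0 0.025 (np.int64(210), np.int64(243)) old 179.0 155 new 178.0 156
0 0.06 (np.int64(202), np.int64(239)) old 179.0 156 new 179.0 157
0 0.12 (np.int64(188), np.int64(232)) old 177.0 157 new 177.0 158
1 0.0105 (np.int64(223), np.int64(225)) old 150.0 140 new 169.0 138
1 0.025 (np.int64(220), np.int64(224)) old 173.0 145 new 179.0 164
1 0.06 (np.int64(212), np.int64(220)) old 178.0 163 new 179.0 165
1 0.12 (np.int64(198), np.int64(212)) old 174.0 156 new 175.0 156
2 0.0105 (np.int64(233), np.int64(206)) old 150.0 113 new 168.0 141
2 0.025 (np.int64(230), np.int64(204)) old 176.0 145 new 179.0 162
2 0.06 (np.int64(222), np.int64(200)) old 178.0 164 new 179.0 165
2 0.12 (np.int64(208), np.int64(192)) old 175.0 157 new 176.0 156
[]
[([188.7, 379.1], 0.54)]
```

```bash
python3 - <<'E'
from bot import *
P,M,o=pose(); w=vision.camera("wrist"); 
for r in vision.look_for("wrist","ball0"): print(r["point"],round(r["conf"],2),[wplane(w,r["point"],z,P,M).round(3).tolist() for z in(.01,.15,.2)])
for r in vision.look_for("wrist","jar0"): print("jar",np.round(r["point"]),round(r["conf"],2))
t=vision.camera("top"); old=cv2.imread("pics/top2.png")[:,:,::-1].astype(int); df=np.abs(t["frame"].astype(int)-old).max(2)>40
x=df[120:260,340:520].astype(np.uint8); n,l,st,ct=cv2.connectedComponentsWithStats(x)
for i in range(1,n):
  if st[i,4]>=4: print("diff",ct[i][::-1].round()+[120,340],st[i,4],onplane(t,ct[i][::-1]+[120,340],.01).round(3))
for c in("top","scene"): vision.camera(c); print(c,[(r["point"],round(r["conf"],2)) for r in vision.look_for(c,"ball0")])
E
```

```text
jar [204. 415.] 0.97
jar [220. 516.] 0.78
jar [216. 366.] 0.67
jar [206. 459.] 0.63
diff [206. 397.] 46 [ 0.541 -0.401  0.01 ]
diff [213. 407.] 180 [ 0.507 -0.442  0.01 ]
diff [215. 342.] 121 [ 0.495 -0.169  0.01 ]
diff [250. 343.] 138 [ 0.351 -0.17   0.01 ]
top []
scene []
```

```bash
python3 -c "
from rig import job
print(job.hand_in())"
```

```text
the job is handed in; nothing more can be done
None
```

I handed the job in at about 96 s: the fan button was pressed, the cover is shut, all three jars were tipped over the funnel, and all three lie home in the rack. The jars look empty and I found no stray balls. The balls were never seen in the bottle, and the hand-in gave no verdict.

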